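Set and lock the end stop of an assembly fixture

ROBOT

A 6-joint arm with a two-finger parallel gripper is mounted at the origin on the work surface. World frame = base frame: x ahead of the robot, y to its left, z up, the work surface at z = 0. Lengths are in m, angles in rad, forces in N, time in s.
With the tool pointing down it reaches from about 0.35 to 0.725 m from the base axis. Payload 4.3 kg.
Tool frame: the origin (TCP) lies at the very end of the fingers, on their centre line; the grasp point (between the pads) lies 19 mm behind it (grip_point_offset is the z of the grasp point in the tool frame, in m); z points along the fingers, y is the line along which they close (so a half turn about z gives the same grasp; the last joint's range is limited). The gripper opens to 85 mm and grips with 20 to 120 N. Pads are 22 mm wide; open, the fingers measure 114 mm over their backs; the gripper's body (76 mm by 85 mm) begins 54 mm behind the grasp point. The pads swing forward as they close: fully open they stand 13 mm farther back than shut.
Start: joints at [-1.434, 0.377, 0.081, 1.274, 0, 1.46], TCP at [0.14, -0.558, 0.208] pointing down, gripper open.
Joint ranges: [-2.72, 2.72], [-0.84, 1.66], [-1.02, 1.22], [-1.77, 2.12], [-1.37, 1.28], [-3.14, 3.14]. Speed limits (rad/s): [2.57, 2.57, 3.14, 3.14, 3.14, 3.14].

INTERFACE

Orientations are given as a unit quaternion [x, y, z, w].
In Python, from rig import get_state, camera, close_job, grip_point_offset gives the robot as it stands.
- The arm moves only by the tool servo_tool, never from a script. Its argument "steps" is a list of rows, each an object with "angular": the turn, a rotation vector about the tool's x, y, z in units of 0.08 rad (1.0 is 0.08 rad), a list of three; "linear": the shift along the tool's x, y, z in units of 0.03 m (1.0 is 0.03 m), a list of three; "grip": the opening, from 0 (shut) to 1 (fully open). A call has 1 to 10 rows; each row shifts and turns the commanded pose from where the row before left it, along the tool's axes as they then stand; what a row does not reach is not made up. A row lasts 1/10 s, in which the tool goes at most 50 mm and 8.59 degrees, less where a joint would pass 70% of its speed; a pose out of reach is approached as far as the arm can. A call with a number of a shift or a turn outside -1 to 1 is refused whole. A call with a gripper value outside its range is refused whole. The fingers move at their own pace and stop on an object; "grip_force" is the grip in N (left out, the last holds). Time passes only in rows, so rows that do not move let the fingers close. It gives the time, the measured TCP pose, the force, the opening and the grip force at its end, in the units of the state.
- get_state(): the state, without advancing time (a new reading comes with each control period).
- camera(name): name is "scene" or "top"; returns a dict with "color" (480x640x3 uint8, red, green, blue), "depth" (480x640 float32, m along the optical axis (not along the pixel's ray), 0 where there is no reading), "fx", "fy", "cx", "cy" (pixels), "R" (3x3) and "t" (3): a world point X has camera coordinates R X + t. Camera axes: x right, y down, z forward; pixel columns grow to the right and rows downward; lengths in m; the calibration is good to about 2 mm. A picture is of the moment at which its call begins.
- close_job(): hands the job in; it is judged then, once.
The state is a dict: "time": time; "joint_positions": joint angles; "joint_velocities": joint speeds; "effort": joint torques, N m; "tool_pos": TCP position; "tool_rot": TCP orientation; "ft_force": force on the tool from outside, world axes, zero at the start; "torque": the same for the moment, N m; "opening": finger opening in m; "grasp_force": force on a finger pad.
Only numpy, scipy, OpenCV 4.12 (cv2) and the standard library are available. Lean on these libraries where they do the work, as an engineer would, in place of code of your own. Each camera call takes 0.05 s, during which the arm holds its last target. There are 200 camera calls.

TASK

Set up the assembly fixture for the white panel: first free the orange clamp knob (anticlockwise) so that the sliding stop can move, push the panel square and flush into the corner of the two black fences, bring the stop up against the panel's free end, and then tighten the knob firmly again so that the stop is locked there. Leave the two screw cups and the orange electric driver where they are.

Things in the scene. Friction and masses are not known exactly. Their poses are not given: they have to be found in the camera images.
- fixture: Grey board 240 x 520 mm, 10 mm thick, fixed on the bench. Axes: x across it, away from the robot; y along it, to the robot's left; z up. Origin on the bench top, 140 mm from its near edge, at mid-length. Black fences 30 mm thick rise 35 mm above it: a long one along y with its face at x = 60 mm (y -240 to 120 mm), an end one along x with its face at y = -200 mm (x -100 to 60 mm).
- corner (a point): Inner corner of the two fences, on the board's surface (10 mm above the bench); axes as the fixture's. The long fence's face is the plane x = 0 of this frame (the panel belongs at x < 0), the end fence's face is y = 0 (the panel belongs at y > 0).
- panel: White moulded panel with a raised rim, 90 mm (x) x 150 mm (y) x 20 mm high, about 350 g, lying loose on the board. Origin at the centre of its underside. Its +x edge belongs against the long fence and its -y end against the end fence; its +y end is the free end that meets the stop.
- panel_corner (a point): The panel's corner at its +x and -y edges, on the underside (45 and -75 mm from its origin): it belongs in the fence corner. Axes as the panel's.
- stop: Loose aluminium sliding stop, about 350 g, on the board. Origin at the foot of its face, mid-width; the face looks to its -y, at the panel. Head 70 (x) x 20 (y) x 28 mm high, red stripe on top; its tail, 30 mm wide and 10 mm high, runs on to y = 215 mm between guide rails and under the clamp. Freed, it slides along the fixture's y: push the head's back (y = 20 mm) above the tail.
- stop_face (a point): Middle of the stop's face, 10 mm above the board; axes as the stop's.
- clamp: Dark steel bridge over the stop's tail, fixed at fixture x = 15, y = 140 mm: 82 mm (x) x 30 mm (y), origin on the board's surface, top 24 mm above that. Its height differs by about a millimetre from start to start. The guide rails under it are 12 mm high, 52 mm wide overall, from fixture y = 100 to 190 mm. The knob sits on top.
- knob: Orange wing knob on the bridge. Origin on its vertical axis at the foot of its black collar (28 mm across, 10 mm high), about 34 mm above the bench. Wing bar 62 mm long (its x) and 12 mm thick, 8 to 30 mm above the origin. Clockwise from above tightens, anticlockwise frees; it turns about 240 degrees at most between its end stops and stays where it is left.
- knob_grip (a point): Point to grip on the knob's axis, 20 mm above its origin; x along the wing. The knob drives a sprung foot onto the stop's tail, 2.5 mm a radian. It is stiff throughout (0.2 N m), stiffer once the foot bites (0.4 N m and more when firmly tight). It starts tight; the angle at which it lets go and bites again (45 to 100 degrees from the start) differs and must be felt.
- cup_green: Green plastic cup full of screws, white rim, 50 mm high, 59 mm across the rim, standing on the board near the clamp; origin at the centre of its foot. Leave alone.
- cup_blue: Blue plastic cup full of screws, white rim, same size, standing on the bench beyond the fence; origin at the centre of its foot. Leave alone.
- driver: Orange and black electric screwdriver lying on the bench, 260 mm long along its x, 42 mm thick; origin on the bench 110 mm from its back end. Leave alone.

How it is judged:
On the way:
1. the clamp is freed (its foot no longer presses on the stop) before the stop is shifted by more than 10 mm (contact force between knob and stop below 1 N and distance of stop_face from where it was at the start of the episode below 0.01 m), for 0.2 s.
At the end, for the whole second after the job is handed in: Panel flat in the fence corner, within 2.5 mm of both fences and square within 0.02 rad; the stop's face within 2.5 mm of the panel's free end and straight within 0.05 rad; the clamp foot presses on the stop with over 25 N; panel and stop at rest; cups and driver undisturbed (x of panel_corner in the frame of corner above -0.0025 m and y of panel_corner in the frame of corner below 0.0025 m and z of panel_corner in the frame of corner below 0.003 m and angle between the x axis of panel and the x axis of corner, either way round below 0.02 rad and y of stop_face in the frame of panel between 0.07 and 0.0775 m and angle between the x axis of stop and the x axis of fixture, either way round below 0.05 rad and angle between panel's own z axis and vertical below 0.03 rad and contact force between knob and stop above 25 N and linear speed of each of panel, stop below 0.01 m/s); the robot touches nothing.
It fails at once if a screw cup is moved by more than 20 mm or tipped (distance of any of cup_green, cup_blue from where it was at the start of the episode above 0.02 m or angle between any of cup_green, cup_blue's own z axis and vertical above 0.35 rad).
It fails at once if the electric driver is moved by more than 30 mm (distance of driver from where it was at the start of the episode above 0.03 m).
It also fails if it takes over 69 s, if anything falls off the work surface, if the arm or the gripper's body presses on something with over 40 N, if the wrist force passes 120 N, or if a joint passes its speed limit or range.

## Working session

There is one attempt and no reset: what is moved stays moved. The work goes in short steps, Python scripts to look and compute and a tool call to move; the robot and the scene stay as the last step left them, time stands still between calls to the robot, and variables do not carry over. Pictures are saved under pics/ and viewed, at most 10 in all, crops included, and the job is handed in when it is done.

Besides the shell and the picture viewer there is one more tool, called as a command line: name --argument value ..., lists and objects as JSON in quotes. servo_tool: Moves the arm, as the interface text tells. Shifts and turns lie within -1 to 1; 1 stands for 0.03 m of shift or 0.08 rad of turn. Its arguments: {"type":"object","properties":{"steps":{"type":"array"},"grip_force":{"type":"number"}},"required":["steps"]}

```bash
mkdir -p pics; ls; cat > h.py <<'E'
import numpy as np, cv2
from rig import get_state, camera, grip_point_offset
def save(c,n): cv2.imwrite(n,cv2.cvtColor(c['color'],cv2.COLOR_RGB2BGR))
def ray(c,uv,z):
    uv=np.atleast_2d(uv).astype(float)
    d=np.c_[(uv[:,0]-c['cx'])/c['fx'],(uv[:,1]-c['cy'])/c['fy'],np.ones(len(uv))]@c['R']
    o=-c['R'].T@c['t']
    return o+d*((z-o[2])/d[:,2])[:,None]
def cloud(c):
    v,u=np.mgrid[:480,:640]; z=c['depth']
    p=np.stack([(u-c['cx'])/c['fx']*z,(v-c['cy'])/c['fy']*z,z],-1)
    return (p-c['t'])@c['R']
E
python3 - <<'E'
from h import *
print(get_state(),grip_point_offset)
for n in('top','scene'):
    c=camera(n);save(c,f'pics/{n}0.png');np.savez(f'{n}0.npz',**{k:c[k] for k in('color','depth','fx','fy','cx','cy','R','t')})
    print(n,c['fx'],-c['R'].T@c['t'],c['R'].round(3).tolist())
E
```

```text
pics
{'time': 0.0, 'joint_positions': array([-1.43431859e+00,  3.78080345e-01,  7.96475278e-02,  1.27438779e+00,
       -7.10824763e-06,  1.46053093e+00]), 'joint_velocities': array([ 1.92865594e-05, -3.23484090e-03, -9.81816389e-05, -1.42157162e-03,
        3.01450890e-04,  5.77114792e-04]), 'effort': array([ 1.84609846e-03, -4.63603914e+01,  2.69876111e+01,  2.07795046e-02,
       -1.26666014e-04,  6.44999616e-06]), 'tool_pos': array([ 0.1403706 , -0.55689262,  0.20675942]), 'tool_rot': array([ 9.92398867e-01,  1.23058783e-01, -1.68187324e-05, -1.01200778e-03]), 'ft_force': array([-0.38453018,  0.16831915, -0.0997863 ]), 'torque': array([0.03425149, 0.02843397, 0.00156304]), 'grasp_force': 0.0, 'opening': 0.0858767480924843} -0.0187
top 543.9253265669809 [ 0.46222964 -0.13742914  1.0398794 ] [[-0.003, -1.0, 0.002], [-0.984, 0.003, -0.178], [0.178, -0.003, -0.984]]
scene 602.7040455521001 [1.1664296  0.18746835 1.00040171] [[-0.491, 0.871, -0.005], [0.719, 0.402, -0.567], [-0.492, -0.282, -0.824]]
```

View pics/top0.png

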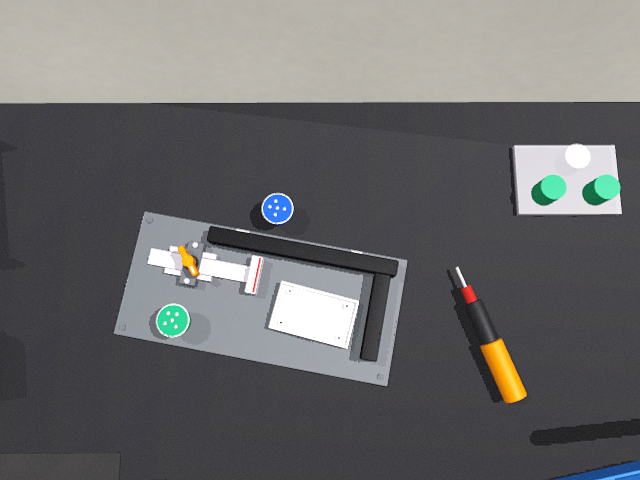

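View pics/scene0.png

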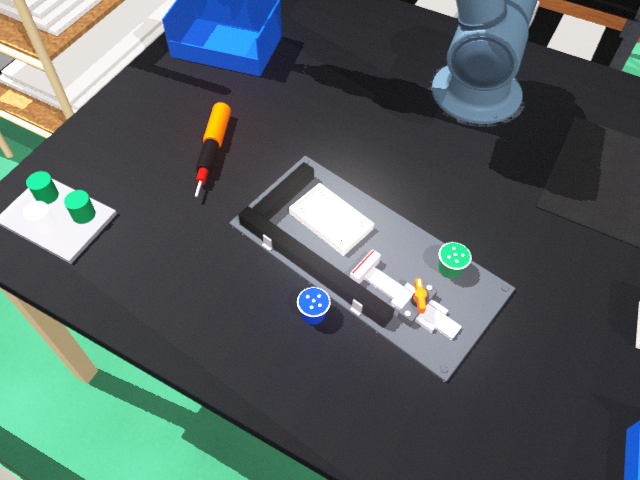

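The top view shows the panel at about (314,314), stop stripe (257,275), knob (189,260), clamp (190,262), end fence (375,315), long fence (300,250), and the green cup (173,320) close to the clamp. The scene view shows the same layout, with the knob at (420,296).

```bash
cat > meas.py <<'E'
from h import *
def meas(C):
    out={}
    for n,c in C.items():
        hsv=cv2.cvtColor(c['color'],cv2.COLOR_RGB2HSV);H,S,V=[hsv[...,i].astype(int) for i in range(3)]
        P=cloud(c); ok=c['depth']>0
        box=ok&(P[...,0]>.3)&(P[...,0]<.75)&(P[...,1]>-.35)&(P[...,1]<.3)
        k=box&(H>8)&(H<22)&(S>180)&(V>120)&(P[...,1]>-.25)&(P[...,2]>.03)
        r=box&((H<6)|(H>174))&(S>120)&(V>80)&(P[...,2]<.08)&(P[...,2]>.02)
        w=box&(S<40)&(V>190)
        nl,lab,st,ce=cv2.connectedComponentsWithStats(w.astype('uint8'))
        for nm,m,z in(('knob',k,.064),('red',r,.038)):
            if m.sum()<5: print(n,nm,'none');continue
            v,u=np.nonzero(m); q=P[m]
            # top surface only
            zz=np.percentile(q[:,2],90); sel=q[:,2]>zz-.006
            q2=ray(c,np.c_[u,v][sel],zz)[:,:2].astype('f4')
            rc=cv2.minAreaRect(q2*1000)
            print(n,nm,m.sum(),'z90',zz.round(4),'mean',q2.mean(0).round(4),'rect',np.round(rc[0],1),np.round(rc[1],1),round(rc[2],1))
        i=1+np.argmax(st[1:,4]); m=lab==i; v,u=np.nonzero(m); zz=np.median(P[m][:,2])
        rc=cv2.minAreaRect((ray(c,np.c_[u,v],zz)[:,:2]*1000).astype('f4'))
        bp=cv2.boxPoints(rc)
        print(n,'panel',m.sum(),'z',zz.round(4),np.round(rc[0],1),np.round(rc[1],1),round(rc[2],2),bp.round(1).tolist())
    return
if __name__=='__main__':
    import sys
    C={n:dict(np.load(f'{n}0.npz')) for n in('top','scene')}
    meas(C)
    for n,c in C.items():
        P=cloud(c); hsv=cv2.cvtColor(c['color'],cv2.COLOR_RGB2HSV);V=hsv[...,2]
        box=(c['depth']>0)&(P[...,0]>.3)&(P[...,0]<.75)&(P[...,1]>-.35)&(P[...,1]<.3)
        f=box&(V<60)&(P[...,2]>.038)&(P[...,2]<.052)
        nl,lab,st,ce=cv2.connectedComponentsWithStats(f.astype('uint8'));m=lab==1+np.argmax(st[1:,4])
        v,u=np.nonzero(m);zz=np.median(P[m][:,2]);q=ray(c,np.c_[u,v],zz)[:,:2]
        np.save(f'f_{n}.npy',q)
        print(n,'fence z',zz,m.sum(),cv2.minAreaRect((q*1000).astype('f4')))
        g=box&(V>70)&(V<150)&(P[...,2]>.002)&(P[...,2]<.018)&(hsv[...,1]<70)
        g=cv2.morphologyEx(g.astype('uint8'),cv2.MORPH_OPEN,np.ones((3,3)))>0
        v,u=np.nonzero(g);zz=np.median(P[g][:,2]);rc=cv2.minAreaRect((ray(c,np.c_[u,v],.01)[:,:2]*1000).astype('f4'))
        print(n,'board z',zz,rc,cv2.boxPoints(rc).round(1).tolist())
        cg=box&(hsv[...,0]>60)&(hsv[...,0]<90)&(hsv[...,1]>120)
        q=P[cg];zz=np.percentile(q[:,2],95);s=q[q[:,2]>zz-.008];print(n,'cup',zz,s.mean(0),(s.min(0)+s.max(0))/2)
E
python3 meas.py
```

```text
top knob 105 z90 0.0646 mean [0.6081 0.1029] rect [611.  105.7] [60.2 20.4] 42.6
top red 43 z90 0.04 mean [ 0.5901 -0.0158] rect [589.  -15.6] [ 2.2 62.5] 79.0
top panel 4015 z 0.0247 [ 517.2 -121.7] [150.6  91.7] 75.13 [[453.6000061035156, -182.6999969482422], [542.2000122070312, -206.1999969482422], [580.7999877929688, -60.70000076293945], [492.20001220703125, -37.20000076293945]]
scene knob 97 z90 0.0629 mean [0.6244 0.1097] rect [619.7 108.7] [57.3 18.3] 36.3
scene red 22 z90 0.0391 mean [ 0.5907 -0.0151] rect [590.3 -15.1] [ 1.3 61.3] 79.1
scene panel 3261 z 0.0241 [ 520.4 -121.1] [159.2 106.6] 75.11 [[448.3999938964844, -184.39999389648438], [551.4000244140625, -211.8000030517578], [592.2999877929688, -57.900001525878906], [489.29998779296875, -30.5]]
top fence z 0.04405274026843719 2060 ((633.8968505859375, -91.72369384765625), (341.0172119140625, 30.182941436767578), 79.2341079711914)
top board z 0.009247973884481831 ((547.0014038085938, -23.349502563476562), (399.3135986328125, 216.40457153320312), 79.37313842773438) [[403.79998779296875, -199.60000610351562], [616.5, -239.5], [690.2000122070312, 152.89999389648438], [477.5, 192.8000030517578]]
top cup 0.06212632366589697 [0.50480333 0.13055134 0.05925529] [0.50495373 0.13159261 0.05967811]
scene fence z 0.043464548984742654 820 ((604.4235229492188, -232.29541015625), (152.4101104736328, 83.3953857421875), 35.37915802001953)
scene board z 0.008821292436539901 ((556.6810913085938, -24.659912109375), (405.9347839355469, 216.74842834472656), 81.52812957763672) [[419.6000061035156, -209.39999389648438], [634.0, -241.39999389648438], [693.7999877929688, 160.10000610351562], [479.3999938964844, 192.10000610351562]]
scene cup 0.061194953816726204 [0.50637869 0.13106156 0.05885835] [0.50614098 0.1310411  0.05822759]
```

```bash
python3 - <<'E'
from h import *
c=dict(np.load('top0.npz')); s=dict(np.load('scene0.npz'))
hsv=cv2.cvtColor(c['color'],cv2.COLOR_RGB2HSV);P=cloud(c)
V=hsv[...,2]
# board outline edges by line fit between approx corners
K=[(147,212),(407,260),(387,385),(115,334)]
print('board corners',ray(c,K,.01)[:,:2].round(4).tolist())
# fence mask with looser thresholds
m=((c['depth']>0)&(P[...,2]>.036)&(P[...,2]<.052)&(V<75)).astype('uint8')
cn,_=cv2.findContours(m,cv2.RETR_EXTERNAL,cv2.CHAIN_APPROX_NONE)
for k in sorted(cn,key=cv2.contourArea)[-3:]:
    q=(ray(c,k[:,0],.045)[:,:2]*1000).astype('f4');r=cv2.minAreaRect(q);print('fence',cv2.contourArea(k),r,cv2.boxPoints(r).round(1).tolist())
for n,d in(('top',c),('scene',s)):
    Pd=cloud(d);h=cv2.cvtColor(d['color'],cv2.COLOR_RGB2HSV);
    k=(h[...,0]>8)&(h[...,0]<22)&(h[...,1]>150)&(Pd[...,1]>0)&(Pd[...,0]>.5)&(Pd[...,0]<.7)&(Pd[...,2]>.04)
    vv,uu=np.nonzero(k);print(n,k.sum(),[ (p.round(4).tolist()) for p in np.percentile(Pd[k],[2,50,98],axis=0)])
    for z0,z1 in((.058,.072),(.05,.06)):
        q=Pd[k&(Pd[...,2]>z0)&(Pd[...,2]<z1)]
        if len(q)<10: continue
        q=q[:,:2];l=cv2.fitLine((q*1000).astype('f4'),cv2.DIST_L2,0,.01,.01).ravel();rc=cv2.minAreaRect((q*1000).astype('f4'))
        print(n,z0,len(q),'line ang',np.degrees(np.arctan2(l[1],l[0])),l[2:],rc)
    sl=(slice(215,310),slice(110,280)) if n=='top' else (slice(240,350),slice(340,490))
    im=cv2.cvtColor(d['color'][sl],cv2.COLOR_RGB2BGR);cv2.imwrite(f'pics/k_{n}.png',cv2.resize(im,None,fx=4,fy=4,interpolation=cv2.INTER_CUBIC))
a=cv2.imread('pics/k_top.png');b=cv2.imread('pics/k_scene.png');
h=300
cv2.imwrite('pics/k.png',np.hstack([cv2.resize(a,(400,int(400*a.shape[0]/a.shape[1])))[:220],cv2.resize(b,(400,int(400*b.shape[0]/b.shape[1])))[:220]]))
E
```

```text
board corners [[0.7154, 0.2025], [0.6196, -0.3003], [0.3873, -0.2565], [0.4814, 0.2494]]
fence 4.0 ((526.586181640625, -414.8185729980469), (10.970918655395508, 6.714083671569824), 34.953887939453125) [[520.2000122070312, -415.20001220703125], [524.0, -420.70001220703125], [533.0, -414.3999938964844], [529.2000122070312, -408.8999938964844]]
fence 5.5 ((611.595458984375, 94.36319732666016), (11.2893648147583, 1.8463284969329834), 2.215834140777588) [[605.9000244140625, 95.0999984741211], [606.0, 93.19999694824219], [617.2999877929688, 93.69999694824219], [617.2000122070312, 95.5]]
fence 4229.5 ((556.7763671875, -84.44560241699219), (357.4449768066406, 188.6671600341797), 78.36000061035156) [[428.29998779296875, -240.5], [613.0999755859375, -278.5], [685.2000122070312, 71.5999984741211], [500.3999938964844, 109.5999984741211]]
top 123 [[0.5847, 0.0884, 0.0438], [0.6068, 0.1, 0.0615], [0.6373, 0.1238, 0.0661]]
top 0.058 87 line ang 30.21713 [608.35144 104.45982] ((611.7160034179688, 106.71934509277344), (61.04352569580078, 20.38920783996582), 42.26420593261719)
top 0.05 28 line ang 27.776749 [610.50757 101.44781] ((611.708984375, 105.50115966796875), (60.519569396972656, 18.540813446044922), 19.961204528808594)
scene 129 [[0.5937, 0.0903, 0.0438], [0.6251, 0.111, 0.0588], [0.6424, 0.1257, 0.064]]
scene 0.058 68 line ang 32.57282 [621.1205  109.11094] ((616.0305786132812, 108.39115905761719), (58.42953109741211, 21.550270080566406), 39.97919845581055)
scene 0.05 61 line ang 35.86873 [627.8121  111.52096] ((616.2620239257812, 108.56471252441406), (59.007198333740234, 21.581615447998047), 39.97919845581055)
```

View pics/k_top.png

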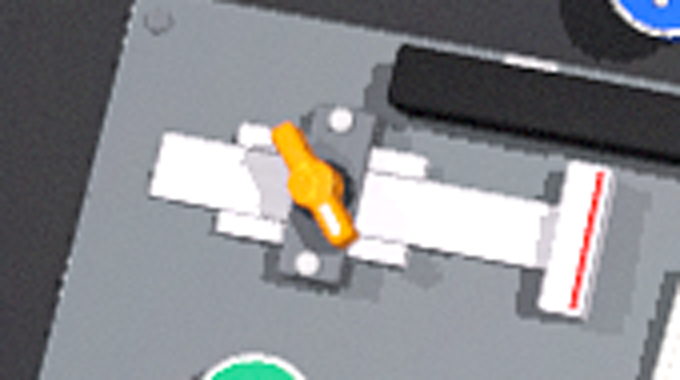

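The crop shows the wing ends at crop (285,127) and (350,240), which are pixels (181,247) and (197.5,275). The knob centre is at about (189,261).

```bash
python3 - <<'E'
from h import *
C=[dict(np.load(n+'0.npz')) for n in('top','scene')]
print('top rays',ray(C[0],[(181.2,246.7),(197.5,275),(189.3,260.9)],.064)[:,:2].round(4).tolist())
uv=[]
for d,sl in zip(C,((110,280,215,310),(340,490,240,350))):
    h=cv2.cvtColor(d['color'],cv2.COLOR_RGB2HSV);m=(h[...,0]>8)&(h[...,0]<22)&(h[...,1]>130)&(h[...,2]>100)
    z=np.zeros_like(m);z[sl[2]:sl[3],sl[0]:sl[1]]=1;m&=z
    v,u=np.nonzero(m);r=cv2.minAreaRect(np.c_[u,v].astype('f4'));print(r,cv2.boxPoints(r).tolist())
    i=np.argsort(v); uv.append([(u[i[:4]].mean(),v[i[:4]].mean()),(u[i[-4:]].mean(),v[i[-4:]].mean()),r[0]])
print(uv)
Pm=[np.array([[d['fx'],0,d['cx']],[0,d['fy'],d['cy']],[0,0,1]])@np.c_[d['R'],d['t']] for d in C]
X=cv2.triangulatePoints(Pm[0],Pm[1],np.array(uv[0]).T.astype(float),np.array(uv[1]).T.astype(float));print((X[:3]/X[3]).T.round(4).tolist())
E
```

```text
top rays [[0.637, 0.1189], [0.585, 0.0872], [0.6108, 0.1031]]
((188.19801330566406, 260.5198059082031), (33.843040466308594, 12.453675270080566), 50.710594177246094) [[172.66336059570312, 251.3663330078125], [182.30197143554688, 243.480224609375], [203.732666015625, 269.67327880859375], [194.09405517578125, 277.55938720703125]]
((419.5379333496094, 295.04486083984375), (13.038142204284668, 33.8825569152832), 4.763641834259033) [[411.6344909667969, 311.38623046875], [414.4482727050781, 277.6207275390625], [427.4413757324219, 278.7034912109375], [424.6275939941406, 312.468994140625]]
[[(np.float64(180.75), np.float64(246.25)), (np.float64(194.5), np.float64(276.0)), (188.19801330566406, 260.5198059082031)], [(np.float64(417.25), np.float64(278.25)), (np.float64(421.5), np.float64(312.0)), (419.5379333496094, 295.04486083984375)]]
[[0.6277, 0.1, 0.1277], [0.5949, 0.1169, -0.0342], [0.6132, 0.1075, 0.0534]]
```

servo_tool --steps '[{"angular":[0,0,0],"linear":[0.86,-0.73,0],"grip":0.5},{"angular":[0,0,0],"linear":[0.86,-0.73,0],"grip":0.5},{"angular":[0,0,0],"linear":[0.86,-0.73,0],"grip":0.5},{"angular":[0,0,0],"linear":[0.86,-0.73,0],"grip":0.5},{"angular":[0,0,0],"linear":[0.86,-0.73,0],"grip":0.5},{"angular":[0,0,0],"linear":[0.86,-0.73,0],"grip":0.5},{"angular":[0,0,0],"linear":[0.86,-0.73,0],"grip":0.5},{"angular":[0,0,0],"linear":[0.86,-0.73,0],"grip":0.5},{"angular":[0,0,0],"linear":[0.86,-0.73,0],"grip":0.5},{"angular":[0,0,0],"linear":[0.86,-0.73,0],"grip":0.5}]' --grip_force 110

```text
time: 1.1
tool_pos: [0.3375, -0.2807, 0.2074]
tool_rot: [0.992, 0.123, -0.0, -0.0]
ft_force: [0.7, -0.3, 0.3]
opening: 0.0428
grasp_force: 0.0
```

servo_tool --steps '[{"angular":[0,0,0],"linear":[0.86,-0.73,0],"grip":0.5},{"angular":[0,0,0],"linear":[0.86,-0.73,0],"grip":0.5},{"angular":[0,0,0],"linear":[0.86,-0.73,0],"grip":0.5},{"angular":[0,0,0],"linear":[0.86,-0.73,0],"grip":0.5},{"angular":[0,0,0],"linear":[0.86,-0.73,0],"grip":0.5},{"angular":[0,0,0],"linear":[0.86,-0.73,0],"grip":0.5},{"angular":[0,0,0],"linear":[0.86,-0.73,0],"grip":0.5},{"angular":[0,0,0],"linear":[0.86,-0.73,0],"grip":0.5},{"angular":[0,0,0],"linear":[0.86,-0.73,0],"grip":0.5},{"angular":[0,0,0],"linear":[0.86,-0.73,0],"grip":0.5}]'

```text
time: 2.1
tool_pos: [0.5341, -0.0055, 0.2072]
tool_rot: [0.992, 0.123, -0.0, -0.0]
ft_force: [-0.0, -0.9, -0.1]
opening: 0.0428
grasp_force: 0.0
```

servo_tool --steps '[{"angular":[0,0,0],"linear":[0.85,-0.73,0],"grip":0.5},{"angular":[0,0,0],"linear":[0.85,-0.73,0],"grip":0.5},{"angular":[0,0,0],"linear":[0.85,-0.73,0],"grip":0.5},{"angular":[0,0,0],"linear":[0.85,-0.74,0],"grip":0.5},{"angular":[0,0,-0.94],"linear":[0,0,0.97],"grip":0.5},{"angular":[0,0,-0.94],"linear":[0,0,0.97],"grip":0.5},{"angular":[0,0,-0.94],"linear":[0,0,0.97],"grip":0.5},{"angular":[0,0,-0.95],"linear":[0,0,0.97],"grip":0.5},{"angular":[0,0,0],"linear":[0,0,0],"grip":0.5},{"angular":[0,0,0],"linear":[0,0,0],"grip":0.5}]'

```text
time: 3.1
tool_pos: [0.6104, 0.1033, 0.091]
tool_rot: [0.963, 0.27, -0.001, -0.0]
ft_force: [0.4, -0.3, -0.1]
opening: 0.0425
grasp_force: 0.0
```

```bash
python3 - <<'E'
from h import *
a=camera('top')['color'][170:330,90:290];b=camera('scene')['color'][200:360,330:530]
cv2.imwrite('pics/k1.png',cv2.cvtColor(cv2.resize(np.hstack([a,b]),None,fx=2,fy=2,interpolation=cv2.INTER_CUBIC),cv2.COLOR_RGB2BGR))
E
```

```text
(no output)
```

View pics/k1.png

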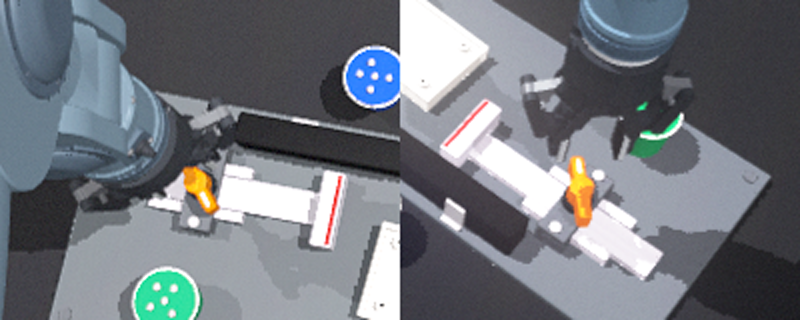

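The gripper is above the knob, with its fingers on either side of the wing (scene crop, knob at (580,190)). I'll descend and grip.

servo_tool --steps '[{"angular":[0,0,0],"linear":[0,0,0.5],"grip":0.5},{"angular":[0,0,0],"linear":[0,0,0.4],"grip":0.5},{"angular":[0,0,0],"linear":[0,0,0.3],"grip":0.5},{"angular":[0,0,0],"linear":[0,0,0.23],"grip":0.5},{"angular":[0,0,0],"linear":[0,0,0],"grip":0.2},{"angular":[0,0,0],"linear":[0,0,0],"grip":0},{"angular":[0,0,0],"linear":[0,0,0],"grip":0},{"angular":[0,0,0],"linear":[0,0,0],"grip":0},{"angular":[0,0,0],"linear":[0,0,0],"grip":0}]'

```text
time: 4.1
tool_pos: [0.6116, 0.1033, 0.0488]
tool_rot: [0.963, 0.271, 0.0, 0.0]
ft_force: [-0.4, -0.2, 0.3]
opening: 0.0002
grasp_force: 0.0
```

```bash
python3 -c "
from rig import get_state;s=get_state();print({k:s[k] for k in('time','tool_pos','ft_force','torque','opening','grasp_force','joint_positions')})"
```

```text
{'time': 4.1, 'tool_pos': array([0.61162781, 0.10333843, 0.04878623]), 'ft_force': array([-0.37875886, -0.18961776,  0.25987621]), 'torque': array([0.00109265, 0.01563219, 0.0227342 ]), 'opening': 0.0002202865933533485, 'grasp_force': 0.0, 'joint_positions': array([ 6.52182587e-02,  5.53028072e-01, -6.27365362e-02,  9.54274442e-01,
       -1.26500161e-04,  2.65841445e+00])}
```

```bash
python3 - <<'E'
from h import *
a=camera('top')['color'][190:310,110:260];b=camera('scene')['color'][230:350,350:500]
cv2.imwrite('pics/k2.png',cv2.cvtColor(cv2.resize(np.hstack([a,b]),(800,320),interpolation=cv2.INTER_CUBIC),cv2.COLOR_RGB2BGR))
E
```

```text
(no output)
```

View pics/k2.png

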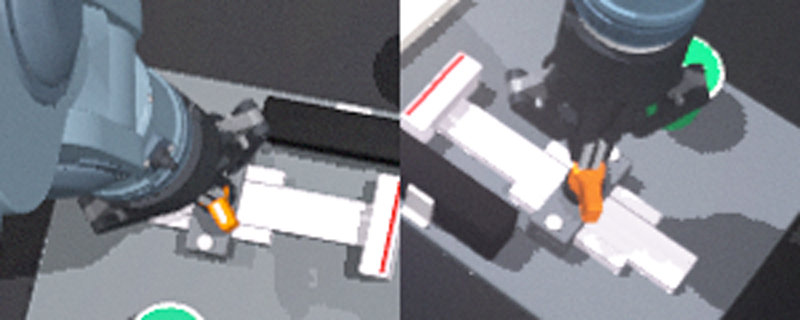

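```bash
python3 - <<'E'
from h import *
for n in('top','scene'):
    c=camera(n);P=cloud(c);save(c,f'pics/{n}2.png')
    for X in((.6116,.1033,.0488),(.6116,.1033,.064),(.6116,.1033,.1),(.637,.1189,.064),(.585,.0872,.064)):
        q=c['R']@np.array(X)+c['t'];print(n,X,(q[0]/q[2]*c['fx']+c['cx']).round(1),(q[1]/q[2]*c['fy']+c['cy']).round(1))
    h=cv2.cvtColor(c['color'],cv2.COLOR_RGB2HSV)
    k=(h[...,0]>8)&(h[...,0]<22)&(h[...,1]>150)&(P[...,1]>0)&(P[...,1]<.2)&(P[...,0]>.5)&(P[...,0]<.7)&(P[...,2]>.04)
    v,u=np.nonzero(k);print(k.sum(),u.min(),u.max(),v.min(),v.max(),P[k].mean(0).round(4),np.percentile(P[k],[5,95],axis=0).round(4).tolist())
c=camera('scene');b=c['color'][255:345,375:475];cv2.imwrite('pics/k3.png',cv2.cvtColor(cv2.resize(b,(660,594),interpolation=cv2.INTER_CUBIC),cv2.COLOR_RGB2BGR))
E
```

```text
top (0.6116, 0.1033, 0.0488) 191.2 261.7
top (0.6116, 0.1033, 0.064) 189.2 260.5
top (0.6116, 0.1033, 0.1) 184.2 257.4
top (0.637, 0.1189, 0.064) 181.2 246.7
top (0.585, 0.0872, 0.064) 197.5 275.0
72 188 198 260 276 [0.5962 0.095  0.0601] [[0.5849, 0.0888, 0.0463], [0.6105, 0.1039, 0.0666]]
scene (0.6116, 0.1033, 0.0488) 417.4 294.6
scene (0.6116, 0.1033, 0.064) 418.7 290.4
scene (0.6116, 0.1033, 0.1) 421.9 280.2
scene (0.637, 0.1189, 0.064) 421.2 305.4
scene (0.585, 0.0872, 0.064) 416.3 275.3
186 413 426 292 312 [0.6282 0.1136 0.0598] [[0.615, 0.1004, 0.0491], [0.6418, 0.1242, 0.0654]]
```

View pics/k3.png

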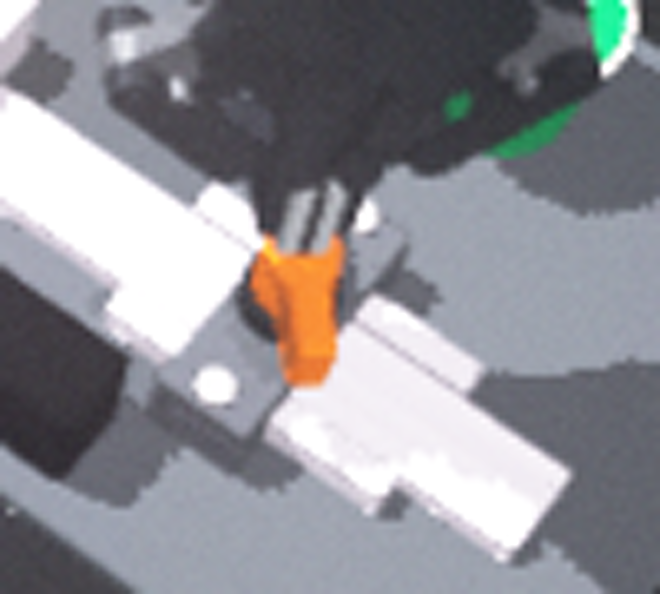

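The shut pads are just at the hub top (crop (315,245)) and are not holding the wing. I'll open, go deeper in small steps and close again.

servo_tool --steps '[{"angular":[0,0,0],"linear":[0,0,0],"grip":0.5},{"angular":[0,0,0],"linear":[0,0,0],"grip":0.5},{"angular":[0,0,0],"linear":[0,0,0],"grip":0.5},{"angular":[0,0,0],"linear":[0,0,0.2],"grip":0.5},{"angular":[0,0,0],"linear":[0,0,0.15],"grip":0.5},{"angular":[0,0,0],"linear":[0,0,0],"grip":0.5}]'

```text
time: 4.95
tool_pos: [0.6103, 0.1032, 0.0366]
tool_rot: [0.963, 0.271, -0.001, -0.0]
ft_force: [1.0, 1.0, 0.4]
opening: 0.0427
grasp_force: 0.0
```

servo_tool --steps '[{"angular":[0,0,0],"linear":[0,0,0],"grip":0},{"angular":[0,0,0],"linear":[0,0,0],"grip":0},{"angular":[0,0,0],"linear":[0,0,0],"grip":0},{"angular":[0,0,0],"linear":[0,0,0],"grip":0},{"angular":[0,0,0],"linear":[0,0,0],"grip":0}]'

```text
time: 5.45
tool_pos: [0.6098, 0.1058, 0.0383]
tool_rot: [0.962, 0.271, -0.0, -0.003]
ft_force: [-3.3, 6.0, 4.5]
opening: 0.0063
grasp_force: 108.5
```

servo_tool --steps '[{"angular":[0,0,0],"linear":[0,-0.07,0],"grip":0},{"angular":[0,0,-0.6],"linear":[0,0,0],"grip":0},{"angular":[0,0,-0.6],"linear":[0,0,0],"grip":0},{"angular":[0,0,-0.6],"linear":[0,0,0],"grip":0},{"angular":[0,0,0],"linear":[0,0,0],"grip":0}]'

```text
time: 5.95
tool_pos: [0.6101, 0.1054, 0.0383]
tool_rot: [0.941, 0.339, 0.0, -0.0]
ft_force: [-1.9, 1.7, 3.6]
opening: 0.0061
grasp_force: 108.6
```

```bash
cat > st.py <<'E'
from h import *
import sys
s=get_state();q=s['tool_rot']
print('t %.2f pos %s F %s M %s open %.4f gf %.0f yaw %.1f j6 %.2f'%(s['time'],s['tool_pos'].round(4),s['ft_force'].round(1),s['torque'].round(3),s['opening'],s['grasp_force'],np.degrees(2*np.arctan2(q[1],q[0])),s['joint_positions'][5]))
if len(sys.argv)>1:
    c=camera('scene');P=cloud(c);h=cv2.cvtColor(c['color'],cv2.COLOR_RGB2HSV)
    k=(h[...,0]>8)&(h[...,0]<22)&(h[...,1]>150)&(P[...,1]>0)&(P[...,1]<.2)&(P[...,0]>.5)&(P[...,0]<.7)&(P[...,2]>.04)
    v,u=np.nonzero(k);q=P[k];l=cv2.fitLine((q[:,:2]*1000).astype('f4'),cv2.DIST_L2,0,.01,.01).ravel();print('knob',k.sum(),q.mean(0).round(4),np.degrees(np.arctan2(l[1],l[0])))
E
python3 st.py 1
```

```text
t 5.95 pos [0.6101 0.1054 0.0383] F [-1.9  1.7  3.6] M [0.371 0.48  0.019] open 0.0061 gf 109 yaw 39.7 j6 2.52
knob 169 [0.6286 0.1158 0.0589] 49.330975
```

servo_tool --steps '[{"angular":[0,0,-0.8],"linear":[0,0,0],"grip":0},{"angular":[0,0,-0.8],"linear":[0,0,0],"grip":0},{"angular":[0,0,-0.8],"linear":[0,0,0],"grip":0},{"angular":[0,0,-0.8],"linear":[0,0,0],"grip":0},{"angular":[0,0,-0.8],"linear":[0,0,0],"grip":0},{"angular":[0,0,-0.8],"linear":[0,0,0],"grip":0},{"angular":[0,0,-0.8],"linear":[0,0,0],"grip":0}]'

```text
time: 6.7
tool_pos: [0.6111, 0.1046, 0.0382]
tool_rot: [0.842, 0.54, 0.0, 0.001]
ft_force: [-0.1, -0.9, 0.3]
opening: 0.0064
grasp_force: 108.4
```

```bash
python3 st.py 1
```

```text
t 6.70 pos [0.6111 0.1046 0.0382] F [-0.1 -0.9  0.3] M [-0.054 -0.134 -0.135] open 0.0064 gf 108 yaw 65.4 j6 2.07
knob 177 [0.6244 0.1197 0.0581] 78.74241
```

servo_tool --steps '[{"angular":[0,0,-0.8],"linear":[0,0,0],"grip":0},{"angular":[0,0,-0.8],"linear":[0,0,0],"grip":0},{"angular":[0,0,-0.8],"linear":[0,0,0],"grip":0},{"angular":[0,0,-0.8],"linear":[0,0,0],"grip":0},{"angular":[0,0,-0.8],"linear":[0,0,0],"grip":0}]'

```text
time: 7.25
tool_pos: [0.6121, 0.1043, 0.0382]
tool_rot: [0.745, 0.667, 0.001, 0.002]
ft_force: [2.8, -0.4, -1.3]
opening: 0.0062
grasp_force: 108.4
```

```bash
python3 st.py 1
```

```text
t 7.25 pos [0.6121 0.1043 0.0382] F [ 2.8 -0.4 -1.3] M [-0.198 -0.649 -0.207] open 0.0062 gf 108 yaw 83.7 j6 1.75
knob 176 [0.6203 0.1218 0.0574] -83.1742
```

servo_tool --steps '[{"angular":[0,0,-0.8],"linear":[0,0,0],"grip":0},{"angular":[0,0,-0.8],"linear":[0,0,0],"grip":0},{"angular":[0,0,-0.8],"linear":[0,0,0],"grip":0},{"angular":[0,0,-0.8],"linear":[0,0,0],"grip":0},{"angular":[0,0,-0.8],"linear":[0,0,0],"grip":0}]'

```text
time: 7.8
tool_pos: [0.6131, 0.1043, 0.0382]
tool_rot: [0.63, 0.777, 0.001, 0.002]
ft_force: [6.3, -1.2, -4.2]
opening: 0.0063
grasp_force: 108.3
```

```bash
python3 st.py 1
```

```text
t 7.80 pos [0.6131 0.1043 0.0382] F [ 6.3 -1.2 -4.2] M [-0.263 -1.268 -0.275] open 0.0063 gf 108 yaw 101.9 j6 1.43
knob 180 [0.6199 0.1113 0.0572] -75.66636
```

servo_tool --steps '[{"angular":[0,0,-0.8],"linear":[0,0,0],"grip":0},{"angular":[0,0,-0.8],"linear":[0,0,0],"grip":0},{"angular":[0,0,-0.8],"linear":[0,0,0],"grip":0},{"angular":[0,0,-0.8],"linear":[0,0,0],"grip":0},{"angular":[0,0,-0.8],"linear":[0,0,0],"grip":0}]'

```text
time: 8.35
tool_pos: [0.6141, 0.1046, 0.0382]
tool_rot: [0.498, 0.867, 0.001, 0.003]
ft_force: [8.6, 0.0, -6.0]
opening: 0.0062
grasp_force: 108.2
```

```bash
python3 st.py 1
```

```text
t 8.35 pos [0.6141 0.1046 0.0382] F [ 8.6  0.  -6. ] M [ 0.029 -1.677 -0.175] open 0.0062 gf 108 yaw 120.3 j6 1.11
knob 107 [0.6272 0.0982 0.0555] -74.28873
```

servo_tool --steps '[{"angular":[0,0,-0.8],"linear":[0.04,-0.07,0],"grip":0},{"angular":[0,0,-0.8],"linear":[0,0,0],"grip":0},{"angular":[0,0,-0.8],"linear":[0,0,0],"grip":0},{"angular":[0,0,-0.8],"linear":[0,0,0],"grip":0},{"angular":[0,0,-0.8],"linear":[0,0,0],"grip":0},{"angular":[0,0,-0.8],"linear":[0,0,0],"grip":0},{"angular":[0,0,0],"linear":[0,0,0],"grip":0}]'

```text
time: 9.1
tool_pos: [0.615, 0.1055, 0.0384]
tool_rot: [0.324, 0.946, 0.003, 0.006]
ft_force: [14.9, 1.8, -12.1]
opening: 0.0061
grasp_force: 108.0
```

```bash
python3 st.py 1
```

```text
t 9.10 pos [0.615  0.1055 0.0384] F [ 14.9   1.8 -12.1] M [ 0.392 -3.139 -0.102] open 0.0061 gf 108 yaw 142.2 j6 0.73
knob 101 [0.6297 0.1021 0.055 ] -43.98116
```

servo_tool --steps '[{"angular":[0,0,0],"linear":[0,0,0],"grip":0.5},{"angular":[0,0,0],"linear":[0,0,0],"grip":0.5},{"angular":[0,0,0],"linear":[0,0,0],"grip":0.5},{"angular":[0,0,0],"linear":[0,0,-0.5],"grip":0.5},{"angular":[0,0,0],"linear":[0,0,-1],"grip":0.5},{"angular":[0,0,0],"linear":[0,0,-1],"grip":0.5},{"angular":[0,0,0],"linear":[0,0,-1],"grip":0.5}]'

```text
time: 9.85
tool_pos: [0.6068, 0.1049, 0.1438]
tool_rot: [0.323, 0.946, -0.0, -0.001]
ft_force: [1.2, 0.3, -0.3]
opening: 0.0425
grasp_force: 0.0
```

```bash
python3 st.py 1
```

```text
t 9.85 pos [0.6068 0.1049 0.1438] F [ 1.2  0.3 -0.3] M [ 0.022  0.011 -0.023] open 0.0425 gf 0 yaw 142.3 j6 0.73
knob 172 [0.6199 0.1098 0.0559] -39.568073
```

servo_tool --steps '[{"angular":[0,0,-0.98],"linear":[0,0,0],"grip":1},{"angular":[0,0,-0.98],"linear":[0,0,0],"grip":1},{"angular":[0,0,-0.98],"linear":[0,0,0],"grip":1},{"angular":[0,0,-0.98],"linear":[0,0,0],"grip":1},{"angular":[0,0,-0.98],"linear":[0,0,0],"grip":1},{"angular":[0,0,-0.97],"linear":[0,0,0],"grip":1}]'

```text
time: 10.5
tool_pos: [0.6071, 0.1049, 0.1426]
tool_rot: [0.093, 0.996, -0.0, -0.0]
ft_force: [0.6, 0.2, 0.6]
opening: 0.0854
grasp_force: 0.0
```

servo_tool --steps '[{"angular":[0,0,0],"linear":[0.5,-1,0],"grip":1},{"angular":[0,0,0],"linear":[0.5,-1,0],"grip":1},{"angular":[0,0,0],"linear":[0.5,-1,0],"grip":1},{"angular":[0,0,0],"linear":[0.5,-1,0],"grip":1},{"angular":[0,0,0],"linear":[0.5,-1,0],"grip":1},{"angular":[0,0,0],"linear":[0.5,-1,0],"grip":1},{"angular":[0,0,0],"linear":[0.5,-1,0.5],"grip":1},{"angular":[0,0,0],"linear":[0.5,-1,0.9],"grip":1},{"angular":[0,0,0],"linear":[0,0,1],"grip":1},{"angular":[0,0,0],"linear":[0,0,1],"grip":1}]'

```text
time: 11.5
tool_pos: [0.4442, -0.1092, 0.0403]
tool_rot: [0.095, 0.995, -0.0, 0.0]
ft_force: [0.2, 0.3, 1.0]
opening: 0.0853
grasp_force: 0.0
```

```bash
python3 st.py
```

```text
t 11.50 pos [ 0.4442 -0.1092  0.0403] F [0.2 0.3 1. ] M [ 0.03  -0.003 -0.033] open 0.0853 gf 0 yaw 169.1 j6 -0.19
```

servo_tool --steps '[{"angular":[0,0,0],"linear":[0,0,0.4],"grip":1},{"angular":[0,0,0],"linear":[0,0,0.3],"grip":1},{"angular":[0,0,0],"linear":[0,0,0.15],"grip":1},{"angular":[0,0,0],"linear":[0,0,0.15],"grip":1},{"angular":[0,0,0],"linear":[0,0,0],"grip":1}]'

```text
time: 12.0
tool_pos: [0.4454, -0.1083, 0.011]
tool_rot: [0.094, 0.996, -0.0, 0.0]
ft_force: [-0.0, -0.0, 0.5]
opening: 0.0852
grasp_force: 0.0
```

```bash
python3 - <<'E'
import st
from h import *
a=camera('top')['color'][200:400,200:430];b=camera('scene')['color'][130:330,210:440]
cv2.imwrite('pics/p1.png',cv2.cvtColor(cv2.resize(np.hstack([a,b]),(800,348),interpolation=cv2.INTER_CUBIC),cv2.COLOR_RGB2BGR))
E
```

```text
t 12.00 pos [ 0.4454 -0.1083  0.011 ] F [-0.  -0.   0.5] M [ 0.044  0.003 -0.035] open 0.0852 gf 0 yaw 169.3 j6 -0.19
```

View pics/p1.png

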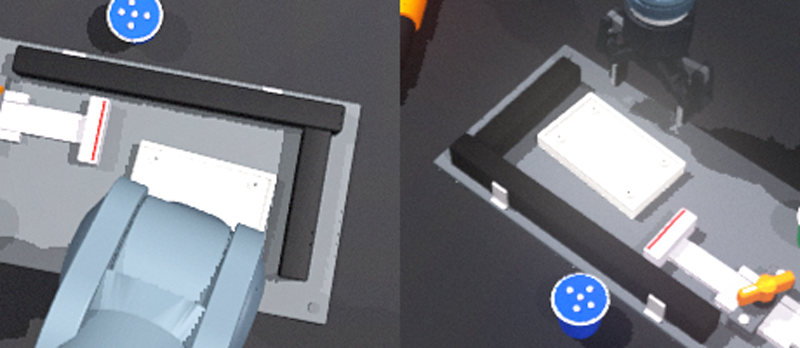

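The scene view shows the fingers straddling the panel's near edge (crop (610,80) and (690,100)) and the knob turned. I'll lower a little and push along +x.

servo_tool --steps '[{"angular":[0,0,0],"linear":[0,0,0.2],"grip":1},{"angular":[0,0,0],"linear":[-0.35,0,0],"grip":1},{"angular":[0,0,0],"linear":[-0.3,0,0],"grip":1},{"angular":[0,0,0],"linear":[-0.3,0,0],"grip":1},{"angular":[0,0,0],"linear":[-0.3,0,0],"grip":1},{"angular":[0,0,0],"linear":[-0.3,0,0],"grip":1},{"angular":[0,0,0],"linear":[-0.2,0,0],"grip":1}]'

```text
time: 12.8
tool_pos: [0.498, -0.1184, 0.005]
tool_rot: [0.094, 0.996, -0.0, 0.0]
ft_force: [0.4, 1.0, 0.0]
opening: 0.0853
grasp_force: 0.0
```

```bash
python3 st.py; cat > pan.py <<'E'
from h import *
def pan():
    c=camera('scene');P=cloud(c);h=cv2.cvtColor(c['color'],cv2.COLOR_RGB2HSV)
    th=np.radians(-10.8);o=np.array([.5712,-.0285]);R=np.array([[np.cos(th),np.sin(th)],[-np.sin(th),np.cos(th)]])
    m=(h[...,1]<40)&(h[...,2]>185)&(P[...,0]>.3)&(P[...,0]<.75)&(P[...,1]>-.35)&(P[...,1]<.15)&(abs(P[...,2]-.0275)<.007)
    n,l,s,ce=cv2.connectedComponentsWithStats(m.astype('uint8'));m=l==1+np.argmax(s[1:,4])
    v,u=np.nonzero(m);q=(ray(c,np.c_[u,v],.0285)[:,:2]-o)@R.T*1000
    r=cv2.minAreaRect(q.astype('f4'));print('panel fixture mm, centre/size/angle',np.round(r[0],1),np.round(r[1],1),round(r[2],2),'min',q.min(0).round(1),'max',q.max(0).round(1))
    r=((h[...,0]<6)|(h[...,0]>174))&(h[...,1]>120)&(P[...,0]>.45)&(P[...,0]<.7)&(P[...,1]>-.2)&(P[...,1]<.1)
    v,u=np.nonzero(r)
    if len(v)>5:
        q=(ray(c,np.c_[u,v],.038)[:,:2]-o)@R.T*1000;f=cv2.fitLine(q.astype('f4'),cv2.DIST_L2,0,.01,.01).ravel();print('stripe',q.mean(0).round(1),'ang',np.degrees(np.arctan2(f[1],f[0])).round(2))
    s=get_state();print('tcp fixture',(R@(s['tool_pos'][:2]-o)*1000).round(1),'F fixture',(R@s['ft_force'][:2]).round(1))
pan()
E
python3 pan.py
```

```text
t 12.80 pos [ 0.498  -0.1184  0.005 ] F [0.4 1.  0. ] M [-0.022  0.026 -0.03 ] open 0.0853 gf 0 yaw 169.3 j6 -0.17
panel fixture mm, centre/size/angle [ -31.3 -100.2] [153.4  95.7] 86.3 min [ -82.6 -179.1] max [ 19.6 -22.5]
stripe [16.  16.5] ang -0.36
tcp fixture [ -54.1 -102.2] F fixture [1.1 0.5]
```

The panel hasn't moved and there was no contact force, so the fingertips are passing above it. The open tips must sit higher than I assumed. I'll back off and feel for the board.

servo_tool --steps '[{"angular":[0,0,0],"linear":[0.6,0,-0.1],"grip":1},{"angular":[0,0,0],"linear":[0.6,0,0],"grip":1},{"angular":[0,0,0],"linear":[0.6,0,0],"grip":1},{"angular":[0,0,0],"linear":[0,0,0.25],"grip":1},{"angular":[0,0,0],"linear":[0,0,0.1],"grip":1},{"angular":[0,0,0],"linear":[0,0,0.1],"grip":1}]'

```text
time: 13.45
tool_pos: [0.4447, -0.1084, -0.0059]
tool_rot: [0.094, 0.996, -0.0, 0.0]
ft_force: [1.0, -0.1, 0.3]
opening: 0.0855
grasp_force: 0.0
```

servo_tool --steps '[{"angular":[0,0,0],"linear":[0,0,0.07],"grip":1},{"angular":[0,0,0],"linear":[0,0,0.07],"grip":1}]'

```text
time: 13.65
tool_pos: [0.4444, -0.1083, -0.01]
tool_rot: [0.094, 0.996, -0.0, 0.0]
ft_force: [0.2, 1.1, 0.5]
opening: 0.0855
grasp_force: 0.0
```

servo_tool --steps '[{"angular":[0,0,0],"linear":[0,0,0.07],"grip":1},{"angular":[0,0,0],"linear":[0,0,0],"grip":1}]'

```text
time: 13.85
tool_pos: [0.4436, -0.108, -0.0122]
tool_rot: [0.094, 0.996, 0.0, -0.0]
ft_force: [1.0, -0.0, 0.7]
opening: 0.0851
grasp_force: 0.0
```

```bash
python3 pan.py; python3 st.py
```

```text
panel fixture mm, centre/size/angle [-31.  -99.9] [153.5  96. ] 85.63 min [ -84.2 -179.1] max [ 20.2 -21.2]
stripe [16.  16.5] ang -0.36
tcp fixture [-110.4 -102. ] F fixture [-0.   0.9]
t 13.90 pos [ 0.4437 -0.108  -0.012 ] F [0.2 0.9 0.3] M [-0.008  0.038  0.01 ] open 0.0858 gf 0 yaw 169.3 j6 -0.19
```

servo_tool --steps '[{"angular":[0,0,0],"linear":[-0.4,0,0],"grip":1},{"angular":[0,0,0],"linear":[-0.3,0,0],"grip":1},{"angular":[0,0,0],"linear":[-0.3,0,0],"grip":1},{"angular":[0,0,0],"linear":[-0.2,0,0],"grip":1},{"angular":[0,0,0],"linear":[-0.2,0,0],"grip":1}]'

```text
time: 14.4
tool_pos: [0.4845, -0.1156, -0.0121]
tool_rot: [0.094, 0.996, 0.0, -0.001]
ft_force: [-4.8, 0.5, 3.1]
opening: 0.0854
grasp_force: 1.9
```

```bash
python3 pan.py; python3 st.py
```

```text
panel fixture mm, centre/size/angle [ -9.2 -96.8] [152.9  96.6] 89.86 min [ -57.7 -173.3] max [ 39.1 -20.3]
stripe [16.  16.5] ang -0.36
tcp fixture [ -67.2 -102. ] F fixture [-0.2  0.4]
t 14.45 pos [ 0.4861 -0.1161 -0.0119] F [-0.2  0.4 -1.9] M [0.086 0.256 0.024] open 0.0853 gf 1 yaw 169.3 j6 -0.17
```

servo_tool --steps '[{"angular":[0,0,0],"linear":[-0.2,0,0],"grip":1},{"angular":[0,0,0],"linear":[-0.2,0,0],"grip":1},{"angular":[0,0,0],"linear":[-0.2,0,0],"grip":1},{"angular":[0,0,0],"linear":[-0.15,0,0],"grip":1}]'

```text
time: 14.85
tool_pos: [0.508, -0.1203, -0.0119]
tool_rot: [0.094, 0.996, -0.0, 0.0]
ft_force: [-1.8, 1.2, -0.6]
opening: 0.0851
grasp_force: 0.9
```

```bash
python3 pan.py; python3 st.py
```

```text
panel fixture mm, centre/size/angle [ 10.1 -96.5] [153.7  89.3] 89.94 min [ -34.6 -173.4] max [ 54.8 -19.7]
stripe [16.  16.5] ang -0.36
tcp fixture [ -44.  -102.1] F fixture [-1.1  1. ]
t 14.90 pos [ 0.5088 -0.1206 -0.0118] F [-0.9  1.2 -1.6] M [0.027 0.142 0.007] open 0.0855 gf 1 yaw 169.3 j6 -0.17
```

servo_tool --steps '[{"angular":[0,0,0],"linear":[0.4,0,0],"grip":1},{"angular":[0,0,0],"linear":[0,0,-0.9],"grip":0},{"angular":[0,0,0],"linear":[0,0,-1],"grip":0},{"angular":[0,0,0],"linear":[0,0,-1],"grip":0},{"angular":[0,0,0],"linear":[0,0,-0.8],"grip":0},{"angular":[0,0,0],"linear":[-0.6,0.9,0],"grip":0},{"angular":[0,0,0],"linear":[-0.6,0.9,0],"grip":0},{"angular":[0,0,0],"linear":[-0.6,0.9,0],"grip":0},{"angular":[0,0,0],"linear":[-0.57,0.9,0],"grip":0},{"angular":[0,0,0],"linear":[0,0.9,0],"grip":0}]'

```text
time: 15.9
tool_pos: [0.5941, 0.0022, 0.0997]
tool_rot: [0.094, 0.996, 0.0, 0.002]
ft_force: [0.1, 0.8, 0.5]
opening: 0.0001
grasp_force: 0.0
```

servo_tool --steps '[{"angular":[0,0,0],"linear":[0,0.83,0],"grip":0},{"angular":[0,0,0],"linear":[0,0,1],"grip":0},{"angular":[0,0,0],"linear":[0,0,1],"grip":0},{"angular":[0,0,0],"linear":[0,0,0.4],"grip":0},{"angular":[0,0,0],"linear":[0,0,0.2],"grip":0},{"angular":[0,0,0],"linear":[0,0,0.2],"grip":0},{"angular":[0,0,0],"linear":[0,0,0.1],"grip":0},{"angular":[0,0,0],"linear":[0,0,0],"grip":0}]'

```text
time: 16.7
tool_pos: [0.5955, 0.0258, 0.0127]
tool_rot: [0.094, 0.996, -0.0, 0.001]
ft_force: [-0.3, -0.7, -0.2]
opening: -0.0003
grasp_force: 0.0
```

```bash
python3 pan.py; python3 st.py
```

```text
panel fixture mm, centre/size/angle [ 11.8 -96.5] [154.  86.] 89.94 min [ -31.3 -173.5] max [ 54.8 -19.5]
stripe [23.7 16.3] ang 0.98
tcp fixture [13.8 57.9] F fixture [ 0.2 -0. ]
t 16.75 pos [0.5956 0.0258 0.0128] F [ 0.2 -0.1  0.6] M [-0.035  0.024  0.013] open -0.0001 gf 0 yaw 169.2 j6 0.12
```

servo_tool --steps '[{"angular":[0,0,0],"linear":[0,0,0.1],"grip":0},{"angular":[0,0,0],"linear":[0,-0.3,0],"grip":0},{"angular":[0,0,0],"linear":[0,-0.3,0],"grip":0},{"angular":[0,0,0],"linear":[0,-0.3,0],"grip":0}]'

```text
time: 17.15
tool_pos: [0.5899, -0.0011, 0.0092]
tool_rot: [0.094, 0.996, 0.0, 0.0]
ft_force: [0.0, 1.3, 0.2]
opening: 0.0003
grasp_force: 0.8
```

```bash
python3 pan.py; python3 st.py
```

```text
panel fixture mm, centre/size/angle [ 11.8 -97. ] [153.  86.] 89.94 min [ -31.3 -173.5] max [ 54.8 -20.5]
stripe [23.2  8.4] ang -0.12
tcp fixture [13.2 28.7] F fixture [ 1.  -0.8]
t 17.20 pos [ 0.5895 -0.0028  0.0092] F [ 0.8 -1.  -0.1] M [-0.012  0.006  0.018] open -0.0003 gf 0 yaw 169.2 j6 0.08
```

servo_tool --steps '[{"angular":[0,0,0],"linear":[0,-0.25,0],"grip":0},{"angular":[0,0,0],"linear":[0,-0.25,0],"grip":0},{"angular":[0,0,0],"linear":[0,-0.25,0],"grip":0},{"angular":[0,0,0],"linear":[0,-0.2,0],"grip":0},{"angular":[0,0,0],"linear":[0,-0.2,0],"grip":0},{"angular":[0,0,0],"linear":[0,-0.2,0],"grip":0},{"angular":[0,0,0],"linear":[0,-0.1,0],"grip":0}]'

```text
time: 17.9
tool_pos: [0.5818, -0.0435, 0.0092]
tool_rot: [0.094, 0.996, 0.0, 0.0]
ft_force: [1.1, 4.9, 1.4]
opening: 0.0002
grasp_force: 2.2
```

```bash
python3 pan.py; python3 st.py
```

```text
panel fixture mm, centre/size/angle [ 11.8 -98.2] [181.6  86. ] 89.94 min [ -31.3 -189. ] max [54.8 -7.4]
stripe [ 25.  -34.9] ang 0.05
tcp fixture [ 13.2 -13.2] F fixture [-0.3  2.2]
t 17.95 pos [ 0.5817 -0.0439  0.0092] F [0.1 2.3 2. ] M [ 0.555 -0.095  0.003] open -0.0001 gf 2 yaw 169.2 j6 0.00
```

servo_tool --steps '[{"angular":[0,0,0],"linear":[0,-0.1,0],"grip":0},{"angular":[0,0,0],"linear":[0,-0.1,0],"grip":0},{"angular":[0,0,0],"linear":[0,-0.07,0],"grip":0}]'

```text
time: 18.25
tool_pos: [0.5803, -0.0512, 0.0091]
tool_rot: [0.094, 0.996, 0.0, 0.0]
ft_force: [1.8, 4.2, 2.0]
opening: -0.0
grasp_force: 2.3
```

servo_tool --steps '[{"angular":[0,0,0],"linear":[0,-0.06,0],"grip":0}]'

```text
time: 18.35
tool_pos: [0.58, -0.0527, 0.0091]
tool_rot: [0.094, 0.996, 0.0, 0.0]
ft_force: [1.8, 9.1, 1.0]
opening: 0.0001
grasp_force: 4.7
```

servo_tool --steps '[{"angular":[0,0,0],"linear":[0,-0.06,0],"grip":0}]'

```text
time: 18.45
tool_pos: [0.58, -0.0527, 0.0092]
tool_rot: [0.093, 0.996, 0.002, 0.0]
ft_force: [3.1, 12.3, 1.3]
opening: 0.0005
grasp_force: 6.3
```

```bash
python3 pan.py; python3 st.py
```

```text
panel fixture mm, centre/size/angle [  11.7 -109. ] [177.4  86. ] 89.94 min [ -31.3 -197.7] max [ 54.8 -20.3]
stripe [ 26.1 -43.8] ang -1.35
tcp fixture [ 13.2 -22. ] F fixture [ 0.2 10.1]
t 18.50 pos [ 0.58   -0.0526  0.0092] F [2.1 9.9 2.7] M [ 1.982 -0.37   0.035] open 0.0003 gf 5 yaw 169.3 j6 -0.02
```

servo_tool --steps '[{"angular":[0,0,0],"linear":[0,0.3,0],"grip":0},{"angular":[0,0,0],"linear":[0,0,-1],"grip":0},{"angular":[0,0,0],"linear":[0,0,-1],"grip":0},{"angular":[0,0,0],"linear":[0,0,-1],"grip":1},{"angular":[0,0,0],"linear":[0.7,-0.9,0],"grip":1},{"angular":[0,0,0],"linear":[0.7,-0.9,0],"grip":1},{"angular":[0,0,0],"linear":[0.7,-0.9,0],"grip":1},{"angular":[0,0,0],"linear":[0.7,-0.9,0],"grip":1},{"angular":[0,0,0],"linear":[0,0,0.5],"grip":1},{"angular":[0,0,0],"linear":[0,0,1],"grip":1}]'

```text
time: 19.5
tool_pos: [0.4795, -0.1393, 0.0557]
tool_rot: [0.095, 0.995, -0.002, 0.002]
ft_force: [1.1, -1.0, -0.9]
opening: 0.0857
grasp_force: 0.0
```

```bash
python3 pan.py; python3 st.py
```

```text
panel fixture mm, centre/size/angle [  11.7 -111.6] [172.3  86. ] 89.94 min [ -31.3 -197.7] max [ 54.8 -25.4]
stripe [ 16.6 -43.8] ang -0.68
tcp fixture [ -73.6 -124.6] F fixture [-1.3  1. ]
t 19.55 pos [ 0.4756 -0.1371  0.0499] F [-1.1  1.2 -4.3] M [0.023 0.047 0.021] open 0.0852 gf 0 yaw 169.1 j6 -0.22
```

servo_tool --steps '[{"angular":[0,0,0],"linear":[0,0,1],"grip":1},{"angular":[0,0,0],"linear":[0,0,0.8],"grip":1},{"angular":[0,0,0],"linear":[0,0,0.4],"grip":1},{"angular":[0,0,0],"linear":[0,0,0],"grip":1}]'

```text
time: 19.95
tool_pos: [0.4766, -0.136, -0.0133]
tool_rot: [0.094, 0.996, -0.0, -0.002]
ft_force: [-0.4, 0.7, -0.5]
opening: 0.0855
grasp_force: 0.0
```

servo_tool --steps '[{"angular":[0,0,0],"linear":[-0.3,0,0],"grip":1},{"angular":[0,0,0],"linear":[-0.3,0,0],"grip":1},{"angular":[0,0,0],"linear":[-0.2,0,0],"grip":1},{"angular":[0,0,0],"linear":[-0.1,0,0],"grip":1}]'

```text
time: 20.35
tool_pos: [0.5057, -0.1418, -0.0112]
tool_rot: [0.094, 0.996, -0.001, -0.0]
ft_force: [-4.9, -0.1, 3.8]
opening: 0.0853
grasp_force: 2.5
```

servo_tool --steps '[{"angular":[0,0,0],"linear":[-0.08,0,0],"grip":1},{"angular":[0,0,0],"linear":[-0.06,0,0],"grip":1}]'

```text
time: 20.55
tool_pos: [0.5076, -0.1419, -0.0121]
tool_rot: [0.094, 0.996, -0.0, -0.002]
ft_force: [-4.9, 0.3, 3.2]
opening: 0.0851
grasp_force: 2.3
```

servo_tool --steps '[{"angular":[0,0,0],"linear":[-0.06,0,0],"grip":1}]'

```text
time: 20.65
tool_pos: [0.5077, -0.1418, -0.0123]
tool_rot: [0.094, 0.996, 0.0, -0.003]
ft_force: [-10.0, 0.8, 7.3]
opening: 0.0854
grasp_force: 5.3
```

servo_tool --steps '[{"angular":[0,0,0],"linear":[-0.06,0,0],"grip":1}]'

```text
time: 20.75
tool_pos: [0.5076, -0.1417, -0.0127]
tool_rot: [0.094, 0.996, 0.0, -0.005]
ft_force: [-13.6, 2.3, 10.4]
opening: 0.0853
grasp_force: 7.0
```

```bash
python3 pan.py; python3 st.py
```

```text
panel fixture mm, centre/size/angle [  12.4 -109.6] [176.5  85.2] 89.58 min [ -30.7 -197.7] max [ 54.8 -21.4]
stripe [ 16.6 -43.8] ang -0.68
tcp fixture [ -41.3 -123.1] F fixture [-10.8  -1.2]
t 20.80 pos [ 0.5076 -0.1416 -0.0128] F [-10.8   0.8   8.9] M [ 0.212  2.02  -0.039] open 0.0851 gf 6 yaw 169.2 j6 -0.20
```

servo_tool --steps '[{"angular":[0,0,0],"linear":[0.4,0,0],"grip":1},{"angular":[0,0,0],"linear":[0,0,-0.95],"grip":1},{"angular":[0,0,0],"linear":[0,0,-0.95],"grip":0},{"angular":[0,0,0],"linear":[0,0,-0.95],"grip":0},{"angular":[0,0,0],"linear":[0,0,-0.95],"grip":0},{"angular":[0,0,0],"linear":[-0.42,0.84,0],"grip":0},{"angular":[0,0,0],"linear":[-0.42,0.84,0],"grip":0},{"angular":[0,0,0],"linear":[-0.42,0.84,0],"grip":0},{"angular":[0,0,0],"linear":[-0.42,0.84,0],"grip":0},{"angular":[0,0,0],"linear":[-0.42,0.84,0],"grip":0}]'

```text
time: 21.8
tool_pos: [0.5876, -0.0276, 0.1024]
tool_rot: [0.094, 0.996, 0.0, 0.001]
ft_force: [0.1, -0.2, 0.2]
opening: -0.0002
grasp_force: 0.0
```

servo_tool --steps '[{"angular":[0,0,0],"linear":[0,0,1],"grip":0},{"angular":[0,0,0],"linear":[0,0,1],"grip":0},{"angular":[0,0,0],"linear":[0,0,0.7],"grip":0},{"angular":[0,0,0],"linear":[0,0,0.3],"grip":0},{"angular":[0,0,0],"linear":[0,0,0.1],"grip":0},{"angular":[0,0,0],"linear":[0,0,0],"grip":0}]'

```text
time: 22.4
tool_pos: [0.587, -0.0287, 0.0096]
tool_rot: [0.094, 0.996, -0.0, 0.0]
ft_force: [-0.7, -0.4, 0.7]
opening: 0.0
grasp_force: 0.0
```

```bash
python3 pan.py; python3 st.py
```

```text
panel fixture mm, centre/size/angle [  13.3 -108.2] [179.   82.8] 89.94 min [ -28.  -197.7] max [ 54.8 -18.7]
stripe [ 24.9 -43.9] ang -0.68
tcp fixture [16.   2.8] F fixture [-0.2  0.2]
t 22.45 pos [ 0.5874 -0.0288  0.0102] F [-0.2  0.2  0.4] M [-0.033 -0.063  0.004] open 0.0001 gf 0 yaw 169.2 j6 0.03
```

servo_tool --steps '[{"angular":[0,0,0],"linear":[0,-0.3,0],"grip":0},{"angular":[0,0,0],"linear":[0,-0.25,0],"grip":0},{"angular":[0,0,0],"linear":[0,-0.15,0],"grip":0},{"angular":[0,0,0],"linear":[0,-0.08,0],"grip":0},{"angular":[0,0,0],"linear":[0,-0.05,0],"grip":0}]'

```text
time: 22.95
tool_pos: [0.582, -0.0528, 0.0094]
tool_rot: [0.094, 0.996, 0.001, 0.0]
ft_force: [1.1, 4.4, 2.3]
opening: -0.0001
grasp_force: 1.9
```

servo_tool --steps '[{"angular":[0,0,0],"linear":[0,-0.06,0],"grip":0},{"angular":[0,0,0],"linear":[0,0,0],"grip":0}]'

```text
time: 23.15
tool_pos: [0.582, -0.0529, 0.0094]
tool_rot: [0.093, 0.996, 0.002, 0.001]
ft_force: [1.3, 5.6, 1.2]
opening: -0.0003
grasp_force: 2.8
```

servo_tool --steps '[{"angular":[0,0,0],"linear":[0,-0.05,0],"grip":0},{"angular":[0,0,0],"linear":[0,0,0],"grip":0}]'

```text
time: 23.35
tool_pos: [0.582, -0.053, 0.0094]
tool_rot: [0.093, 0.996, 0.003, 0.001]
ft_force: [1.4, 9.4, 1.9]
opening: -0.0002
grasp_force: 4.6
```

```bash
python3 pan.py; python3 st.py
```

```text
panel fixture mm, centre/size/angle [  13.4 -110.4] [174.9  82.8] 89.94 min [ -28.  -197.9] max [ 54.8 -23. ]
stripe [ 27.6 -43.8] ang -1.44
tcp fixture [ 15.1 -22. ] F fixture [0.3 8.6]
t 23.40 pos [ 0.5819 -0.053   0.0094] F [1.9 8.4 1.4] M [ 1.72  -0.375 -0.031] open 0.0001 gf 5 yaw 169.4 j6 -0.02
```

servo_tool --steps '[{"angular":[0,0,0],"linear":[0,0.4,0],"grip":0},{"angular":[0,0,0],"linear":[0,0,-0.9],"grip":0},{"angular":[0,0,0],"linear":[0,0,-1],"grip":0},{"angular":[0,0,0],"linear":[0,0,-1],"grip":0},{"angular":[0,0,0],"linear":[0,0,-0.7],"grip":0},{"angular":[0,0,0],"linear":[0,0.9,0],"grip":0.5},{"angular":[0,0,0],"linear":[0,0.9,0],"grip":0.5},{"angular":[0,0,0],"linear":[0,0.9,0],"grip":0.5},{"angular":[0,0,0],"linear":[0,0.9,0],"grip":0.5},{"angular":[0,0,0],"linear":[0,0.9,0],"grip":0.5}]'

```text
time: 24.4
tool_pos: [0.6084, 0.0892, 0.1169]
tool_rot: [0.094, 0.996, -0.001, -0.0]
ft_force: [0.5, 0.1, -0.4]
opening: 0.0427
grasp_force: 0.0
```

servo_tool --steps '[{"angular":[0,0,0],"linear":[0,0.6,0],"grip":0.5},{"angular":[0,0,0.98],"linear":[0,0,0],"grip":0.5},{"angular":[0,0,0.98],"linear":[0,0,0],"grip":0.5},{"angular":[0,0,0.98],"linear":[0,0,0],"grip":0.5},{"angular":[0,0,0.98],"linear":[0,0,0],"grip":0.5},{"angular":[0,0,0.98],"linear":[0,0,0],"grip":0.5},{"angular":[0,0,0.98],"linear":[0,0,0],"grip":0.5},{"angular":[0,0,0],"linear":[0,0,0],"grip":0.5}]'

```text
time: 25.2
tool_pos: [0.6117, 0.1056, 0.1169]
tool_rot: [0.323, 0.946, -0.001, -0.0]
ft_force: [-0.7, -0.2, -0.6]
opening: 0.0428
grasp_force: 0.0
```

```bash
python3 st.py 1; python3 pan.py; python3 - <<'E'
from h import *
a=camera('top')['color'][190:370,130:430];b=camera('scene')['color'][140:340,230:480]
cv2.imwrite('pics/p2.png',cv2.cvtColor(np.hstack([cv2.resize(a,(400,240)),cv2.resize(b,(300,240))]),cv2.COLOR_RGB2BGR))
E
```

```text
t 25.20 pos [0.6117 0.1056 0.1169] F [-0.7 -0.2 -0.6] M [-0.021 -0.021  0.022] open 0.0428 gf 0 yaw 142.3 j6 0.73
knob 174 [0.6193 0.1106 0.0554] -39.13364
panel fixture mm, centre/size/angle [  13.4 -107.5] [180.4  82.8] 90.0 min [ -28.  -197.7] max [ 54.8 -17.4]
stripe [ 16.6 -43.8] ang -0.68
tcp fixture [ 14.7 139.4] F fixture [0.6 0.1]
```

View pics/p2.png

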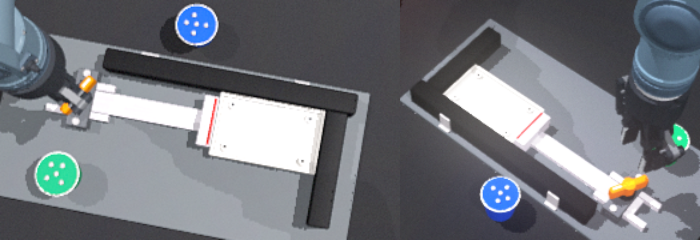

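The panel is flush in the corner (top crop (265,130)) and the stop stripe meets its free end at (212,120). Next I'll grip the knob and tighten it.

servo_tool --steps '[{"angular":[0,0,0],"linear":[0,0,1],"grip":0.5},{"angular":[0,0,0],"linear":[0,0,1],"grip":0.5},{"angular":[0,0,0],"linear":[0,0,0.4],"grip":0.5},{"angular":[0,0,0],"linear":[0,0,0.24],"grip":0.5},{"angular":[0,0,0],"linear":[0,0,0],"grip":0},{"angular":[0,0,0],"linear":[0,0,0],"grip":0},{"angular":[0,0,0],"linear":[0,0,0],"grip":0},{"angular":[0,0,0],"linear":[0,0,0],"grip":0},{"angular":[0,0,0],"linear":[0,0,0],"grip":0}]'

```text
time: 26.3
tool_pos: [0.6136, 0.1067, 0.0395]
tool_rot: [0.323, 0.946, 0.001, 0.001]
ft_force: [1.2, 3.8, 5.3]
opening: 0.0046
grasp_force: 108.9
```

```bash
python3 st.py 1
```

```text
t 26.30 pos [0.6136 0.1067 0.0395] F [1.2 3.8 5.3] M [ 0.809 -0.181 -0.074] open 0.0046 gf 109 yaw 142.3 j6 0.73
knob 117 [0.6292 0.1025 0.0551] -48.486988
```

Now turn clockwise.

servo_tool --steps '[{"angular":[0,0,0.5],"linear":[0,0,0],"grip":0},{"angular":[0,0,0.8],"linear":[0,0,0],"grip":0},{"angular":[0,0,0.8],"linear":[0,0,0],"grip":0},{"angular":[0,0,0.8],"linear":[0,0,0],"grip":0},{"angular":[0,0,0.8],"linear":[0,0,0],"grip":0},{"angular":[0,0,0.8],"linear":[0,0,0],"grip":0},{"angular":[0,0,0.8],"linear":[0,0,0],"grip":0},{"angular":[0,0,0.8],"linear":[0,0,0],"grip":0},{"angular":[0,0,0.8],"linear":[0,0,0],"grip":0}]'

```text
time: 27.25
tool_pos: [0.6131, 0.1063, 0.0394]
tool_rot: [0.569, 0.822, 0.001, 0.001]
ft_force: [0.3, 3.7, 6.6]
opening: 0.0045
grasp_force: 110.1
```

```bash
python3 st.py 1
```

```text
t 27.25 pos [0.6131 0.1063 0.0394] F [0.3 3.7 6.6] M [0.667 0.007 0.184] open 0.0045 gf 110 yaw 110.6 j6 1.28
knob 157 [0.6219 0.1059 0.0566] -65.23414
```

servo_tool --steps '[{"angular":[0,0,0.8],"linear":[0,0,0],"grip":0},{"angular":[0,0,0.8],"linear":[0,0,0],"grip":0},{"angular":[0,0,0.8],"linear":[0,0,0],"grip":0},{"angular":[0,0,0.8],"linear":[0,0,0],"grip":0},{"angular":[0,0,0.8],"linear":[0,0,0],"grip":0},{"angular":[0,0,0.8],"linear":[0,0,0],"grip":0},{"angular":[0,0,0.8],"linear":[0,0,0],"grip":0},{"angular":[0,0,0.8],"linear":[0,0,0],"grip":0},{"angular":[0,0,0.8],"linear":[0,0,0],"grip":0}]'

```text
time: 28.2
tool_pos: [0.6124, 0.1063, 0.0395]
tool_rot: [0.779, 0.627, 0.001, 0.0]
ft_force: [-1.7, 2.7, 8.3]
opening: 0.0043
grasp_force: 110.7
```

```bash
python3 st.py 1
```

```text
t 28.20 pos [0.6124 0.1063 0.0395] F [-1.7  2.7  8.3] M [0.69  0.38  0.252] open 0.0043 gf 111 yaw 77.6 j6 1.86
knob 178 [0.6213 0.1211 0.0569] -86.523796
```

servo_tool --steps '[{"angular":[0,0,0.8],"linear":[0,0,0],"grip":0},{"angular":[0,0,0.8],"linear":[0,0,0],"grip":0},{"angular":[0,0,0.8],"linear":[0,0,0],"grip":0},{"angular":[0,0,0.8],"linear":[0,0,0],"grip":0},{"angular":[0,0,0.8],"linear":[0,0,0],"grip":0},{"angular":[0,0,0.8],"linear":[0,0,0],"grip":0},{"angular":[0,0,0.8],"linear":[0,0,0],"grip":0}]' --grip_force 120

```text
time: 28.95
tool_pos: [0.612, 0.1065, 0.0396]
tool_rot: [0.899, 0.438, 0.001, -0.0]
ft_force: [-2.0, 3.3, 9.4]
opening: 0.0038
grasp_force: 119.4
```

```bash
python3 st.py 1
```

```text
t 28.95 pos [0.612  0.1065 0.0396] F [-2.   3.3  9.4] M [0.728 0.584 0.263] open 0.0038 gf 119 yaw 51.9 j6 2.30
knob 163 [0.627  0.1188 0.0584] 69.85499
```

servo_tool --steps '[{"angular":[0,0,0.8],"linear":[0,0,0],"grip":0},{"angular":[0,0,0.8],"linear":[0,0,0],"grip":0},{"angular":[0,0,0.8],"linear":[0,0,0],"grip":0},{"angular":[0,0,0.8],"linear":[0,0,0],"grip":0},{"angular":[0,0,0.8],"linear":[0,0,0],"grip":0},{"angular":[0,0,0.8],"linear":[0,0,0],"grip":0}]'

```text
time: 29.6
tool_pos: [0.6116, 0.1068, 0.0396]
tool_rot: [0.966, 0.258, 0.0, -0.001]
ft_force: [-4.2, 4.2, 11.3]
opening: 0.0041
grasp_force: 119.8
```

```bash
python3 st.py 1; python3 pan.py
```

```text
t 29.60 pos [0.6116 0.1068 0.0396] F [-4.2  4.2 11.3] M [0.915 0.739 0.36 ] open 0.0041 gf 120 yaw 29.9 j6 2.69
knob 151 [0.6304 0.1149 0.0593] 44.38761
panel fixture mm, centre/size/angle [  13.4 -110.9] [173.6  82.8] 90.0 min [ -28.  -197.7] max [ 54.8 -24.1]
stripe [ 16.6 -43.8] ang -0.68
tcp fixture [ 14.4 140.5] F fixture [-5.7  3. ]
```

servo_tool --steps '[{"angular":[0,0,0.6],"linear":[0,0,0],"grip":0},{"angular":[0,0,0.6],"linear":[0,0,0],"grip":0},{"angular":[0,0,0.6],"linear":[0,0,0],"grip":0},{"angular":[0,0,0.6],"linear":[0,0,0],"grip":0},{"angular":[0,0,0.6],"linear":[0,0,0],"grip":0},{"angular":[0,0,0.6],"linear":[0,0,0],"grip":0}]'

```text
time: 30.3
tool_pos: [0.6115, 0.1071, 0.0396]
tool_rot: [0.993, 0.118, 0.0, -0.001]
ft_force: [-5.0, 4.8, 11.0]
opening: 0.004
grasp_force: 120.0
```

```bash
python3 st.py 1; python3 pan.py
```

```text
t 30.30 pos [0.6115 0.1071 0.0396] F [-5.   4.8 11. ] M [1.055 0.856 0.352] open 0.0040 gf 120 yaw 13.5 j6 2.98
knob 140 [0.6267 0.1102 0.0596] 15.498624
panel fixture mm, centre/size/angle [  13.4 -110.4] [174.7  82.8] 90.0 min [ -28.  -197.7] max [ 54.8 -23. ]
stripe [ 16.6 -43.8] ang -0.68
tcp fixture [ 14.2 140.8] F fixture [-4.7  4.2]
```

servo_tool --steps '[{"angular":[0,0,0],"linear":[0,0,0],"grip":0.5},{"angular":[0,0,0],"linear":[0,0,0],"grip":0.5},{"angular":[0,0,0],"linear":[0,0,0],"grip":0.5},{"angular":[0,0,0],"linear":[0,0,-0.5],"grip":0.5},{"angular":[0,0,0],"linear":[0,0,-1],"grip":0.5},{"angular":[0,0,0],"linear":[0,0,-1],"grip":0.5}]'

```text
time: 31.0
tool_pos: [0.6107, 0.1051, 0.1124]
tool_rot: [0.993, 0.117, -0.002, 0.0]
ft_force: [-0.7, 0.3, -0.8]
opening: 0.0426
grasp_force: 0.0
```

```bash
python3 st.py 1; python3 pan.py
```

```text
t 31.00 pos [0.6107 0.1051 0.1124] F [-0.7  0.3 -0.8] M [-0.006 -0.07   0.025] open 0.0426 gf 0 yaw 13.5 j6 2.98
knob 112 [0.6246 0.1095 0.0577] 17.283634
panel fixture mm, centre/size/angle [  13.4 -110.2] [175.   82.8] 90.0 min [ -28.  -197.7] max [ 54.8 -22.7]
stripe [ 16.6 -43.8] ang -0.68
tcp fixture [ 18.  139.8] F fixture [0.2 0.5]
```

The torque is only about 0.35 N m, so I'll regrip a half turn back and tighten further.

servo_tool --steps '[{"angular":[0,0,-1],"linear":[0,0,0],"grip":0.5},{"angular":[0,0,-1],"linear":[0,0,0],"grip":0.5},{"angular":[0,0,-1],"linear":[0,0,0],"grip":0.5},{"angular":[0,0,-1],"linear":[0,0,0],"grip":0.5},{"angular":[0,0,-1],"linear":[0,0,0],"grip":0.5},{"angular":[0,0,-1],"linear":[0,0,0],"grip":0.5},{"angular":[0,0,-1],"linear":[0,0,0],"grip":0.5},{"angular":[0,0,-1],"linear":[0,0,0],"grip":0.5},{"angular":[0,0,-1],"linear":[0,0,0],"grip":0.5},{"angular":[0,0,-1],"linear":[0,0,0],"grip":0.5}]'

```text
time: 32.1
tool_pos: [0.6112, 0.1052, 0.1115]
tool_rot: [0.868, 0.496, -0.001, -0.0]
ft_force: [-0.1, 0.6, 0.1]
opening: 0.0426
grasp_force: 0.0
```

servo_tool --steps '[{"angular":[0,0,-1],"linear":[0,0,0],"grip":0.5},{"angular":[0,0,-1],"linear":[0,0,0],"grip":0.5},{"angular":[0,0,-1],"linear":[0,0,0],"grip":0.5},{"angular":[0,0,-1],"linear":[0,0,0],"grip":0.5},{"angular":[0,0,-1],"linear":[0,0,0],"grip":0.5},{"angular":[0,0,-1],"linear":[0,0,0],"grip":0.5},{"angular":[0,0,-1],"linear":[0,0,0],"grip":0.5},{"angular":[0,0,-1],"linear":[0,0,0],"grip":0.5},{"angular":[0,0,-1],"linear":[0,0,0],"grip":0.5},{"angular":[0,0,-1],"linear":[0,0,0],"grip":0.5}]'

```text
time: 33.1
tool_pos: [0.6112, 0.1052, 0.1115]
tool_rot: [0.606, 0.795, -0.001, -0.0]
ft_force: [-0.0, 0.5, -0.1]
opening: 0.0428
grasp_force: 0.0
```

servo_tool --steps '[{"angular":[0,0,-1],"linear":[0,0,0],"grip":0.5},{"angular":[0,0,-1],"linear":[0,0,0],"grip":0.5},{"angular":[0,0,-1],"linear":[0,0,0],"grip":0.5},{"angular":[0,0,-1],"linear":[0,0,0],"grip":0.5},{"angular":[0,0,-1],"linear":[0,0,0],"grip":0.5},{"angular":[0,0,-1],"linear":[0,0,0],"grip":0.5},{"angular":[0,0,-1],"linear":[0,0,0],"grip":0.5},{"angular":[0,0,-1],"linear":[0,0,0],"grip":0.5},{"angular":[0,0,-1],"linear":[0,0,0],"grip":0.5},{"angular":[0,0,-1],"linear":[0,0,0],"grip":0.5}]'

```text
time: 34.1
tool_pos: [0.6111, 0.1052, 0.1115]
tool_rot: [0.249, 0.969, -0.001, -0.001]
ft_force: [0.6, -0.5, 0.0]
opening: 0.0429
grasp_force: 0.0
```

servo_tool --steps '[{"angular":[0,0,-1],"linear":[0,0,0],"grip":0.5},{"angular":[0,0,-1],"linear":[0,0,0],"grip":0.5},{"angular":[0,0,-1],"linear":[0,0,0],"grip":0.5},{"angular":[0,0,-1],"linear":[0,0,0],"grip":0.5},{"angular":[0,0,-1],"linear":[0,0,0],"grip":0.5},{"angular":[0,0,-1],"linear":[0,0,0],"grip":0.5},{"angular":[0,0,-1],"linear":[0,0,0],"grip":0.5},{"angular":[0,0,-1],"linear":[0,0,0],"grip":0.5},{"angular":[0,0,-1],"linear":[0,0,0],"grip":0.5},{"angular":[0,0,0],"linear":[0,0,0],"grip":0.5}]'

```text
time: 35.1
tool_pos: [0.6112, 0.1053, 0.1117]
tool_rot: [-0.107, 0.994, -0.0, -0.001]
ft_force: [-0.2, 0.4, 0.3]
opening: 0.0428
grasp_force: 0.0
```

```bash
python3 st.py 1
```

```text
t 35.10 pos [0.6112 0.1053 0.1117] F [-0.2  0.4  0.3] M [0.013 0.01  0.012] open 0.0428 gf 0 yaw 192.2 j6 -0.14
knob 112 [0.6253 0.1095 0.0574] 16.896208
```

servo_tool --steps '[{"angular":[0,0,0],"linear":[-0.04,0.04,1],"grip":0.5},{"angular":[0,0,0],"linear":[0,0,0.8],"grip":0.5},{"angular":[0,0,0],"linear":[0,0,0.4],"grip":0.5},{"angular":[0,0,0],"linear":[0,0,0.23],"grip":0.5},{"angular":[0,0,0],"linear":[0,0,0],"grip":0},{"angular":[0,0,0],"linear":[0,0,0],"grip":0},{"angular":[0,0,0],"linear":[0,0,0],"grip":0},{"angular":[0,0,0],"linear":[0,0,0],"grip":0},{"angular":[0,0,0],"linear":[0,0,0],"grip":0}]'

```text
time: 36.05
tool_pos: [0.6139, 0.1073, 0.0412]
tool_rot: [-0.107, 0.994, -0.0, 0.001]
ft_force: [0.2, 0.5, 3.7]
opening: 0.0001
grasp_force: 2.0
```

```bash
python3 st.py 1
```

```text
t 36.05 pos [0.6139 0.1073 0.0412] F [0.2 0.5 3.7] M [-0.021  0.075  0.012] open 0.0001 gf 2 yaw 192.3 j6 -0.14
knob 117 [0.6306 0.1111 0.0577] 21.358055
```

servo_tool --steps '[{"angular":[0,0,0.7],"linear":[0,0,0],"grip":0},{"angular":[0,0,0.7],"linear":[0,0,0],"grip":0},{"angular":[0,0,0.7],"linear":[0,0,0],"grip":0},{"angular":[0,0,0.7],"linear":[0,0,0],"grip":0},{"angular":[0,0,0.7],"linear":[0,0,0],"grip":0},{"angular":[0,0,0.7],"linear":[0,0,0],"grip":0},{"angular":[0,0,0.7],"linear":[0,0,0],"grip":0}]'

```text
time: 36.8
tool_pos: [0.6139, 0.1073, 0.0411]
tool_rot: [0.09, 0.996, 0.0, 0.001]
ft_force: [0.2, 0.4, 3.3]
opening: 0.0004
grasp_force: 2.4
```

```bash
python3 st.py 1; python3 pan.py
```

```text
t 36.80 pos [0.6139 0.1073 0.0411] F [0.2 0.4 3.3] M [-0.026 -0.044  0.012] open 0.0004 gf 2 yaw 169.7 j6 0.25
knob 95 [0.6319 0.1113 0.0567] 23.338766
panel fixture mm, centre/size/angle [  13.4 -110.3] [174.5  82.8] 90.0 min [ -28.  -197.6] max [ 54.8 -23.1]
stripe [ 16.6 -43.8] ang -0.68
tcp fixture [ 16.5 141.4] F fixture [-0.6  0.4]
```

The pads slid over the wing's top. I'll open, turn back and go deeper.

servo_tool --steps '[{"angular":[0,0,0],"linear":[0,0,-0.5],"grip":0.5},{"angular":[0,0,0],"linear":[0,0,0],"grip":0.5},{"angular":[0,0,-1],"linear":[0,0,0],"grip":0.5},{"angular":[0,0,-1],"linear":[0,0,0],"grip":0.5},{"angular":[0,0,-1],"linear":[0,0,0],"grip":0.5},{"angular":[0,0,-1],"linear":[0,0,0],"grip":0.5},{"angular":[0,0,-1],"linear":[0,0,0],"grip":0.5},{"angular":[0,0,-0.2],"linear":[0,0,0.3],"grip":0.5},{"angular":[0,0,0],"linear":[0,0,0.2],"grip":0.5}]'

```text
time: 37.8
tool_pos: [0.6122, 0.1072, 0.0386]
tool_rot: [-0.118, 0.993, -0.0, -0.001]
ft_force: [0.2, -0.3, 0.1]
opening: 0.0427
grasp_force: 0.0
```

servo_tool --steps '[{"angular":[0,0,0],"linear":[0,0,0.1],"grip":0.5},{"angular":[0,0,0],"linear":[0,0,0.07],"grip":0.5},{"angular":[0,0,0],"linear":[0,0,0],"grip":0.5}]'

```text
time: 38.1
tool_pos: [0.6124, 0.1072, 0.0343]
tool_rot: [-0.119, 0.993, -0.0, -0.0]
ft_force: [0.7, 0.4, -0.0]
opening: 0.0424
grasp_force: 0.0
```

servo_tool --steps '[{"angular":[0,0,0],"linear":[0,0,0],"grip":0},{"angular":[0,0,0],"linear":[0,0,0],"grip":0},{"angular":[0,0,0],"linear":[0,0,0],"grip":0},{"angular":[0,0,0],"linear":[0,0,0],"grip":0},{"angular":[0,0,0],"linear":[0,0,0],"grip":0}]'

```text
time: 38.6
tool_pos: [0.613, 0.1077, 0.0356]
tool_rot: [-0.119, 0.993, 0.0, 0.0]
ft_force: [-2.1, 1.8, 5.0]
opening: 0.0071
grasp_force: 118.2
```

```bash
python3 st.py 1
```

```text
t 38.60 pos [0.613  0.1077 0.0356] F [-2.1  1.8  5. ] M [0.302 0.437 0.249] open 0.0071 gf 118 yaw 193.7 j6 -0.17
knob 146 [0.6247 0.1103 0.0594] 11.833081
```

Good grip now. Turn further clockwise in parts.

servo_tool --steps '[{"angular":[0,0,0.7],"linear":[0,0,0],"grip":0},{"angular":[0,0,0.7],"linear":[0,0,0],"grip":0},{"angular":[0,0,0.7],"linear":[0,0,0],"grip":0},{"angular":[0,0,0.7],"linear":[0,0,0],"grip":0}]'

```text
time: 39.05
tool_pos: [0.6131, 0.1076, 0.0357]
tool_rot: [-0.006, 1.0, 0.0, 0.0]
ft_force: [-2.4, 0.8, 5.8]
opening: 0.0069
grasp_force: 118.3
```

```bash
python3 st.py 1
```

```text
t 39.05 pos [0.6131 0.1076 0.0357] F [-2.4  0.8  5.8] M [0.238 0.387 0.372] open 0.0069 gf 118 yaw 180.7 j6 0.06
knob 119 [0.6251 0.1081 0.0598] 6.6195254
```

servo_tool --steps '[{"angular":[0,0,0.7],"linear":[0,0,0],"grip":0},{"angular":[0,0,0.7],"linear":[0,0,0],"grip":0},{"angular":[0,0,0.7],"linear":[0,0,0],"grip":0}]'

```text
time: 39.4
tool_pos: [0.6131, 0.1075, 0.0357]
tool_rot: [0.078, 0.997, 0.0, 0.0]
ft_force: [-2.1, 1.1, 6.4]
opening: 0.0072
grasp_force: 118.4
```

```bash
python3 st.py 1; python3 pan.py
```

```text
t 39.40 pos [0.6131 0.1075 0.0357] F [-2.1  1.1  6.4] M [0.184 0.419 0.45 ] open 0.0072 gf 118 yaw 171.1 j6 0.23
knob 104 [0.6302 0.1068 0.0579] -4.3776064
panel fixture mm, centre/size/angle [  13.4 -108.9] [177.6  82.8] 90.0 min [ -28.  -197.7] max [ 54.8 -20.1]
stripe [ 16.6 -43.8] ang -0.68
tcp fixture [ 15.6 141.5] F fixture [-2.7  1. ]
```

servo_tool --steps '[{"angular":[0,0,0.7],"linear":[0,0,0],"grip":0},{"angular":[0,0,0.7],"linear":[0,0,0],"grip":0},{"angular":[0,0,0.7],"linear":[0,0,0],"grip":0}]'

```text
time: 39.8
tool_pos: [0.6131, 0.1075, 0.0357]
tool_rot: [0.161, 0.987, 0.0, 0.0]
ft_force: [-2.7, 1.3, 6.9]
opening: 0.0072
grasp_force: 118.4
```

```bash
python3 st.py 1
```

```text
t 39.80 pos [0.6131 0.1075 0.0357] F [-2.7  1.3  6.9] M [0.13  0.522 0.409] open 0.0072 gf 118 yaw 161.5 j6 0.40
knob 100 [0.6326 0.105  0.0563] -22.799707
```

servo_tool --steps '[{"angular":[0,0,0],"linear":[0,0,0],"grip":0.5},{"angular":[0,0,0],"linear":[0,0,0],"grip":0.5},{"angular":[0,0,0],"linear":[0,0,0],"grip":0.5},{"angular":[0,0,0],"linear":[0,0,-0.5],"grip":0.5},{"angular":[0,0,0],"linear":[0,0,-1],"grip":0.5},{"angular":[0,0,0],"linear":[0,0,-1],"grip":0.5},{"angular":[0,0,0],"linear":[0,0,-1],"grip":0.5},{"angular":[0,0,0],"linear":[0,0,-1],"grip":0.5}]'

```text
time: 40.65
tool_pos: [0.6126, 0.107, 0.1708]
tool_rot: [0.16, 0.987, -0.0, -0.0]
ft_force: [1.8, -0.9, -0.7]
opening: 0.0427
grasp_force: 0.0
```

```bash
python3 st.py 1; python3 pan.py; python3 - <<'E'
from h import *
a=camera('top')['color'][190:390,110:430];b=camera('scene')['color'][130:350,220:480]
cv2.imwrite('pics/p3.png',cv2.cvtColor(np.hstack([cv2.resize(a,(448,280)),cv2.resize(b,(331,280))]),cv2.COLOR_RGB2BGR))
E
```

```text
t 40.65 pos [0.6126 0.107  0.1708] F [ 1.8 -0.9 -0.7] M [ 0.062 -0.001  0.006] open 0.0427 gf 0 yaw 161.5 j6 0.39
knob 142 [0.6234 0.1091 0.0569] -19.59986
panel fixture mm, centre/size/angle [  13.4 -106.7] [182.   82.8] 90.0 min [ -28.  -197.7] max [ 54.8 -15.7]
stripe [ 15.1 -43.8] ang -0.68
tcp fixture [ 18.5 141.8] F fixture [0.5 0.4]
```

View pics/p3.png

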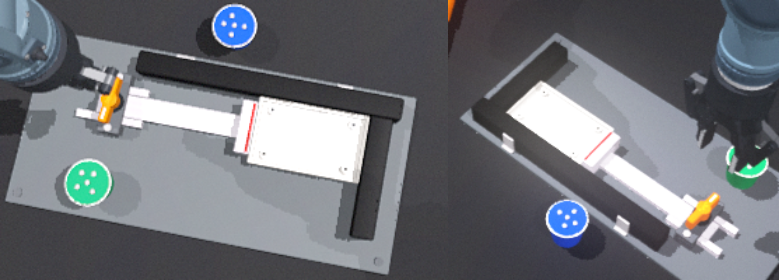

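The panel is flush in the corner (top crop (305,138)), the stop stripe sits at its end (248,127), the knob is tight at (110,98), and the cups are where they were.

```bash
python3 -c "
from rig import close_job;print(close_job())"
```

```text
the job is handed in; nothing more can be done
None
```

The job is handed in, but no pass/fail verdict was returned: the panel sits flush in the fence corner, the stop is against its free end, the knob is tightened about 50° past its starting angle (about 0.4 N m felt; the foot's 25 N can't be measured directly), and the cups and driver were left alone.

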